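Tighten a lens retaining ring with the pin spanner

ROBOT

A 7-joint arm with a two-finger parallel gripper is mounted at the origin on a cart in front of the work surface, level with it; the furniture and walls round the work are solid. World frame = base frame: x ahead of the robot, y to its left, z up, the work surface at z = 0. Lengths are in m, angles in rad, forces in N, time in s.
With the tool pointing down it reaches from about 0.4 to 0.85 m from the base axis. Payload 10.4 kg.
Tool frame: the origin (TCP) lies between the finger pads; the fingertips stand 25 mm ahead of it and the grasp point (between the pads) lies 6 mm ahead of it; x points along the fingers, y is the direction in which the jaws open and shut, and the axes are right-handed (so a half turn about x gives the same grasp; the last joint's range is limited). The gripper opens to 87 mm and grips with 3 to 60 N. Pads are 19 mm wide; open, the fingers measure 117 mm over their backs; the gripper's body (75 mm by 190 mm) begins 51 mm behind the grasp point.
Start: joints at [-1.367, 0.332, -0.065, 1.46, 0.022, 1.35, -0.088], TCP at [0.141, 0.609, 0.21] pointing down, gripper open.
Joint ranges: [-2.6, 2.6], [-0.5, 2.12], [-1.47, 1.34], [0.16, 2.42], [-1.27, 4.41], [0.06, 2.06], [-2.6, 2.6]. Speed limits (rad/s): [2.22, 2.22, 2.79, 2.79, 3.14, 3.14, 3.14].

INTERFACE

Orientations are given as a unit quaternion [x, y, z, w].
In Python, from bench import r gives the robot as it stands.
- The arm moves only by the shell command python3 -m pendant 'ROWS' [FORCE]. ROWS is JSON, a list of rows, each an object with "translation": the shift along the world's x, y, z in cm, a list of three; "angular": the turn, a rotation vector about the world's x, y, z in degrees, a list of three; "hand": the opening, from -1 (shut) to 1 (fully open). In form: [{"translation": [dx, dy, dz], "angular": [wx, wy, wz], "hand": hand}, ...]. A call has 1 to 20 rows; each row shifts and turns the commanded pose from where the row before left it; what a row does not reach is not made up. A row lasts 1/10 s, in which the tool goes at most 50 mm and 8.59 degrees, less where a joint would pass 70% of its speed; a pose out of reach is approached as far as the arm can. A call is refused whole if a number of a shift passes 5 or a number of a turn 8.59, either way. A call with a gripper value outside its range is refused whole. The fingers move at their own pace and stop on an object; FORCE is the grip in N (left out, the last holds). Time passes only in rows, so rows that do not move let the fingers close. It gives the time, the measured TCP pose, the force and the opening at its end, in the units of the state.
- r.read_state(): the state, without advancing time (a new reading comes with each control period).
- r.camera(name): name is "side" or "top"; returns the picture (400x640x3 uint8, red, green, blue); there is no depth.
- r.camera_info(name): a dict with "fx", "fy", "cx", "cy" (pixels), "rvec" (rotation vector, rad) and "tvec" (3), from world to camera coordinates, as OpenCV has them. Camera axes: x right, y down, z forward; pixel columns grow to the right and rows downward; lengths in m; the calibration is good to about 2 mm. A picture is of the moment at which its call begins. camera_info takes no time and is no camera call.
- r.close_job(): hands the job in, once; it reports no verdict.
Trained networks look in the newest picture that a camera, given by its name, has taken for a name from the list of things; names that differ only in an ending like _2 or _b are one class to them, and where a whole thing is asked for, a point or a joint stands for the part that bears it (a point fixed in the world has none). Each returns a list of dicts, best first, with "confidence" (0 to 1); they miss things now and then, are a little off and sometimes report something else, mostly with a low value. They report only what shows in the picture. A call takes as long as a camera call.
- r.find_in(camera, name): "point" ([row, column] in pixels, amid what is visible of it).
- r.mark_of(camera, name): "point" ([row, column] in pixels: a listed point, or the origin of a listed thing).
The state is a dict: "time": time; "joint_positions": joint angles; "joint_vel": joint speeds; "joint_torque": joint torques, N m; "ee_pos": TCP position; "eef_rot": TCP orientation; "ft_force": force on the tool from outside, world axes, zero at the start; "torque": the same for the moment, N m; "width": finger opening in m.
Only numpy, scipy, OpenCV 4.12 (cv2) and the standard library are available. Lean on these libraries where they do the work, as an engineer would, in place of code of your own. Each camera call takes 0.05 s, during which the arm holds its last target.

TASK

The lens in the black cell is held only by a loose retaining ring: take the pin spanner from its stand, set both of its pins into two opposite holes of the ring and turn the ring clockwise until it comes up tight and its red mark meets the white line on the cell. Then put the spanner back in the two saddles of its stand, as it was found. Never touch the glass, and leave the other things on the table where they are.

Things in the scene. Friction and masses are not known exactly. Their poses are not given: they have to be found in the camera images.
- lens_cell: round black lens cell lying face up, fixed to the table: flange 124 mm across and 10 mm high, barrel 110 mm across, rim 48 mm above the table, bore 92 mm. Origin at the centre of its underside on the table, z up. A white line 1.6 mm wide lies on its rim, on the cell's own -x side.
- ring_face (a point): centre of the upper face of the silver retaining ring in the cell, 50 mm above the table (2 mm above the rim), z up; it turns with the ring. Ring: inside 54 mm, outside 90 mm across, 12 mm thick. Four round holes, 8 mm across and right through, lie on this point's own +x, -x, +y and -y axes, 36 mm from the centre.
- retaining_ring (a joint): angle of the ring, rad: 0 = tight against its stop, negative = loose; grows as the ring turns clockwise seen from above. Starts between -1.2 and -0.7. A red line on the ring, midway between two holes, meets the cell's white line at 0. Turning takes about 0.2 N m; the ring stays where it is left and, its thread being fine, does not visibly sink.
- lens: the glass lens, 91 mm across, under the ring in the cell; its bare middle (54 mm across) bulges to 42 mm above the table, 8 mm below the ring's face. Origin on the cell's axis, 30 mm above the table. Not to be touched.
- spanner: pin spanner, about 0.3 kg: steel bar 140 mm long (own x), 14 mm wide (y), 12 mm thick; two black legs at x = +36 and -36 mm, each ending in a steel pin 5 mm across, 9 mm long with a rounded end, pointing down. Origin midway between the pin ends, z up. Above the pin ends: leg shoulders (13 x 13 mm, rest on the ring when the pins are fully in) 9 mm, bar 26 to 38 mm. Same after a half turn.
- spanner_grip (a point): centre of the spanner's flat blue grip plate, 63 mm above the pin ends on the spanner's z axis, axes as the spanner's. The plate is 60 mm long (x), 16 mm thick (y) and 50 mm high, standing on the middle of the bar; take it from above across its thickness; a moderate grip of about 45 N holds it best.
- spanner_stand: dark grey stand fixed to the table: base 150 x 70 x 8 mm, two uprights 10 mm thick at x = +56 and -56 mm, each 38 mm wide (y) and 54 mm high with a saddle on top. Origin at the centre of its underside on the table, z up, x along the line through both saddles.
- stand_seat (a point): point midway between the two saddle floors, 38 mm above the table, axes as the stand's. Saddles: 18 mm wide at the floor, straight for 7 mm, then flaring; the bar's ends rest in them, bar underside on the floors, pins hanging between the uprights (spanner origin 26 mm below this point). Play about 8 mm along x, 2 mm across.
- tweezer_case: green flat case, 32 x 75 x 16 mm, a bystander; origin at the centre of its underside
- marker_pen: marker pen, 130 x 16 x 16 mm, lying, a bystander; origin at the centre of its underside
- slotted_base_d: black slotted mounting base, 36 x 65 x 10 mm, a bystander; origin at the centre of its underside
- tape_roll: roll of white tape, 70 x 70 x 19 mm, a bystander; origin at the centre of its underside
- caliper: vernier caliper, 74 x 202 x 10 mm, lying, a bystander; origin at the centre of its underside
- ball_driver: ball-end driver with red handle, 199 x 23 x 25 mm, lying, a bystander; origin at the centre of its underside
- optic_mount: black mirror mount, 28 x 45 x 45 mm, a bystander; origin at the centre of its underside
- amber_bottle: small amber bottle with black cap, 26 x 26 x 46 mm, a bystander; origin at the centre of its underside

How it is judged:
By the outcome, as a careful person would: the job done as asked, in the order asked, and still so for the second after the job is handed in, with the robot touching nothing.
It also fails if it takes over 56 s, if anything falls off the work surface, if the arm or the gripper's body presses on something with over 40 N, if the wrist force passes 120 N, or if a joint passes its speed limit or range.

## Working session

There is one attempt and no reset: what is moved stays moved. The work goes in short steps, Python scripts to look and compute and a shell command to move; the robot and the scene stay as the last step left them, time stands still between calls to the robot, and variables do not carry over. Pictures are saved under pics/ and viewed, and the job is handed in when it is done.

```bash
mkdir -p pics
cat > h.py <<'E'
import numpy as np, cv2
from bench import r
from scipy.spatial.transform import Rotation as R
def cam(n):
    i=r.camera_info(n);K=np.array([[i['fx'],0,i['cx']],[0,i['fy'],i['cy']],[0,0,1]]);return K,np.array(i['rvec'],float).reshape(3),np.array(i['tvec'],float).reshape(3)
def w(n,rc,z):
    K,rv,t=cam(n);M=R.from_rotvec(rv).as_matrix();d=M.T@np.linalg.inv(K)@np.array([rc[1],rc[0],1.]);c=-M.T@t
    return c+d*(z-c[2])/d[2]
def px(n,p):
    K,rv,t=cam(n);q=cv2.projectPoints(np.array(p,float).reshape(-1,3),rv,t,K,None)[0].reshape(-1,2);return q[:,::-1]
def save(n,f,crop=None,s=1):
    a=r.camera(n)[:,:,::-1]
    if crop: a=a[crop[0]:crop[1],crop[2]:crop[3]]
    cv2.imwrite('pics/'+f,cv2.resize(a,None,fx=s,fy=s,interpolation=cv2.INTER_CUBIC)); 
def st():
    s=r.read_state();e=R.from_quat(s['eef_rot']).as_matrix()
    print('t',round(s['time'],2),'p',np.round(s['ee_pos'],4),'x',np.round(e[:,0],3),'y',np.round(e[:,1],3),'F',np.round(s['ft_force'],1),'T',np.round(s['torque'],2),'w',round(s['width'],4),'q',np.round(s['joint_positions'],2))
E
python3 - <<'E'
from h import *
st()
save('top','t0.png');save('side','s0.png')
for n in ['top','side']:
    K,rv,t=cam(n);print(n,K[0,0],-R.from_rotvec(rv).as_matrix().T@t)
    for o,z in [('lens_cell',0),('ring_face',.05),('spanner',.012),('spanner_grip',.075),('spanner_stand',0),('stand_seat',.038)]:
        m=r.mark_of(n,o)[:2]
        for k in m: print(n,o,round(k['confidence'],2),np.round(k['point'],1),np.round(w(n,k['point'],z),4))
E
```

```text
t 0.0 p [0.1405 0.6086 0.2089] x [-0.    -0.001 -1.   ] y [ 0.225  0.974 -0.001] F [ 0.1 -0.4  1. ] T [ 0.03 -0.    0.04] w 0.0872 q [-1.37  0.33 -0.06  1.46  0.02  1.35 -0.09]
top 424.08782069493253 [ 0.44557612 -0.12161289  1.14446898]
top lens_cell 0.73 [237.2 352.3] [ 0.4554 -0.196   0.    ]
top lens_cell 0.58 [203.9 267.8] [0.5481 0.0312 0.    ]
top ring_face 0.91 [199.  256.8] [0.5568 0.0531 0.05  ]
top spanner 0.92 [239.1 352. ] [ 0.4503 -0.1943  0.012 ]
top spanner_grip 0.55 [234.  354.1] [ 0.4627 -0.1958  0.075 ]
top spanner_grip 0.31 [282.7 387.2] [ 0.3414 -0.2754  0.075 ]
top spanner_stand 0.64 [232.4 349.7] [ 0.4683 -0.1893  0.    ]
top stand_seat 0.69 [233.5 350.4] [ 0.4647 -0.1888  0.038 ]
side 450.8566938012491 [ 0.23753773 -1.07491135  0.53825719]
side lens_cell 0.62 [205.2 301.8] [0.5515 0.0452 0.    ]
side ring_face 0.82 [190.9 302.4] [0.5503 0.0311 0.05  ]
side spanner 0.93 [246.8 289.9] [ 0.4543 -0.1912  0.012 ]
side spanner_grip 0.63 [222.6 291.2] [ 0.459  -0.1929  0.075 ]
side spanner_stand 0.59 [250.7 291.1] [ 0.4573 -0.1894  0.    ]
side stand_seat 0.85 [237.3 293.1] [ 0.4616 -0.1954  0.038 ]
```

View pics/t0.png

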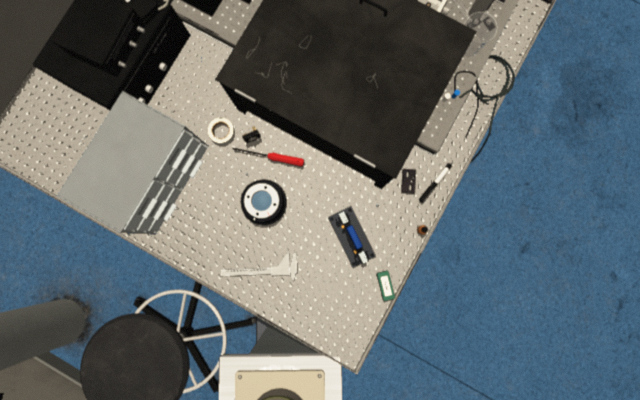

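View pics/s0.png

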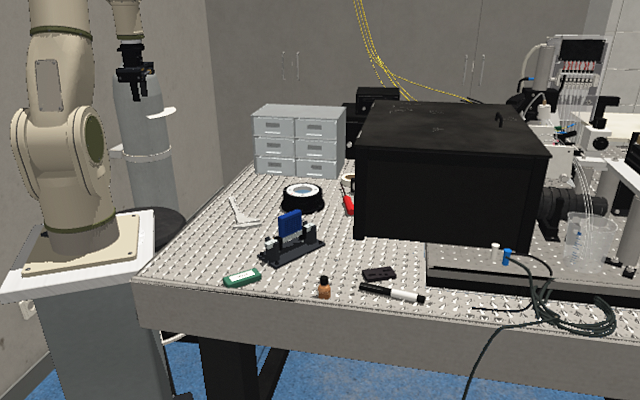

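Run:
```python
import cv2
a=cv2.imread('pics/t0.png');b=cv2.imread('pics/s0.png')
cv2.imwrite('pics/t0a.png',cv2.resize(a[150:250,200:310],None,fx=5,fy=5,interpolation=2))
cv2.imwrite('pics/t0b.png',cv2.resize(a[190:290,300:400],None,fx=5,fy=5,interpolation=2))
cv2.imwrite('pics/s0b.png',cv2.resize(b[140:280,230:370],None,fx=4,fy=4,interpolation=2))
```

```text
(no output)
```

View pics/t0a.png

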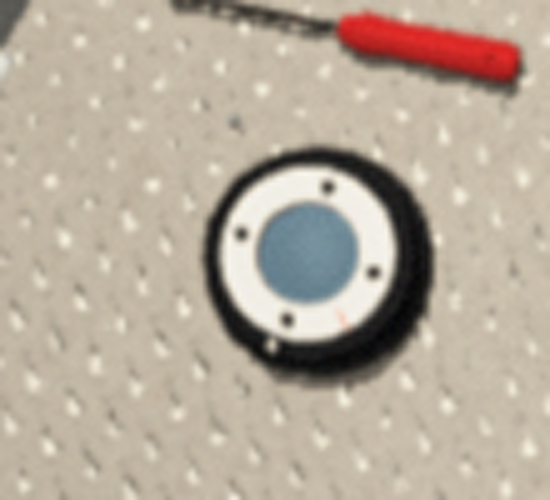

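View pics/t0b.png

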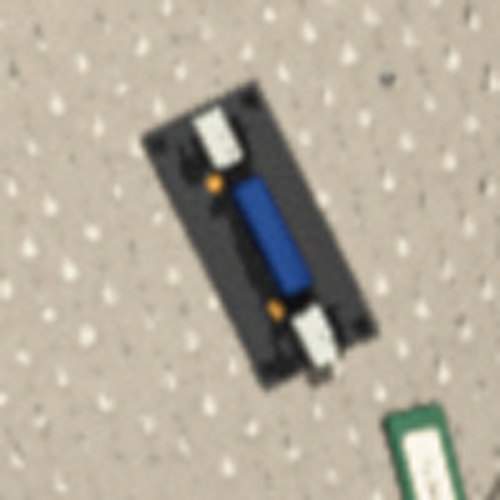

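View pics/s0b.png

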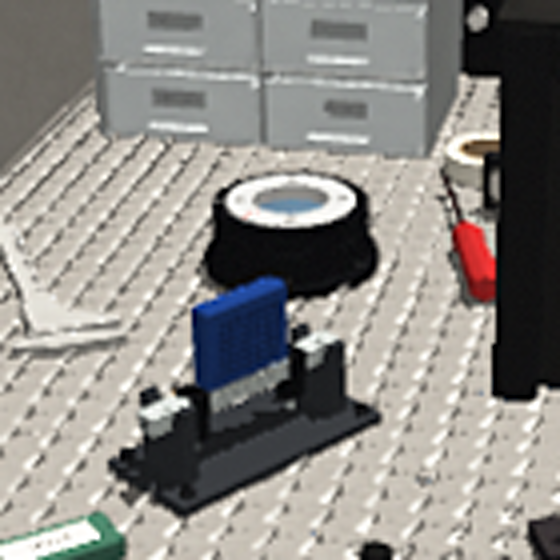

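The top view shows the cell at about row 201, col 263, with the red mark lower right of the white line. The spanner sits in its stand around (237, 352). The area near both looks clear. Next I'll measure both precisely.

```bash
cat > meas.py <<'E'
from h import *
def cen(a,mask):
    v,u=np.nonzero(mask);wt=a[mask];return np.array([(v*wt).sum(),(u*wt).sum()])/wt.sum()
def holes(img,n,guess,rad=0.0055):
    g=img.astype(float).mean(2);out=[]
    for p in guess:
        for it in range(3):
            c=px(n,[p])[0];s=np.linalg.norm(px(n,[np.array(p)+[0.01,0,0]])[0]-c)/0.01
            vv,uu=np.indices(g.shape);rr=3.0
            m=(vv-c[0])**2+(uu-c[1])**2<rr**2
            wt=np.clip(np.percentile(g[m],75)-g-8,0,None)
            q=cen(wt,m&(wt>0));p=w(n,q,p[2])
        out.append(p)
    return np.array(out)
E
python3 - <<'E'
from meas import *
a=cv2.imread('pics/t0.png')
C=np.array([[187/5+150-.4,328/5+200-.4],[272/5+150-.4,373/5+200-.4],[320/5+150-.4,287/5+200-.4],[233/5+150-.4,242/5+200-.4]])
g=np.array([w('top',c,.05) for c in C]); H=holes(a,'top',g)
print(H); c=H.mean(0);print('ctr',c,[np.linalg.norm(h-c) for h in H],[np.degrees(np.arctan2(*(h-c)[1::-1])) for h in H])
red=w('top',[317/5+149.6,343/5+199.6],.05)-c; wh=w('top',[345/5+149.6,272/5+199.6],.048)-c
print('red',np.degrees(np.arctan2(red[1],red[0])),np.linalg.norm(red),'white',np.degrees(np.arctan2(wh[1],wh[0])),np.linalg.norm(wh))
b=cv2.imread('pics/s0.png')
hp=px('side',H);print('side proj',hp, px('side',[c]))
cv2.imwrite('pics/s0c.png',cv2.resize(b[170:215,275:330],None,fx=10,fy=10,interpolation=2))
# spanner
hsv=cv2.cvtColor(a,cv2.COLOR_BGR2HSV).astype(int)
m=(abs(hsv[:,:,0]-112)<12)&(hsv[:,:,1]>150);m[:190]=0;m[290:]=0;m[:,:300]=0;m[:,400:]=0
pts=np.argwhere(m);P=np.array([w('top',q,.1) for q in pts]);print(len(P),P.mean(0),cv2.minAreaRect(np.float32(P[:,:2]*1000)))
# white bar ends
for q in [(138,218),(335,317)]:
    print('barend',w('top',[q[0]/5+189.6,q[1]/5+299.6],.05))
for q in [(183,215),(310,276)]: print('orange',w('top',[q[0]/5+189.6,q[1]/5+299.6],.02))
E
```

```text
[[0.58760354 0.03163896 0.05      ]
 [0.54288782 0.00762845 0.05      ]
 [0.51887236 0.05250048 0.05      ]
 [0.56414046 0.07656035 0.05      ]]
ctr [0.55337604 0.04208206 0.05      ] [np.float64(0.03578518838284109), np.float64(0.03601463945149458), np.float64(0.03604230584028532), np.float64(0.03611959912385849)] [np.float64(-16.967400248911925), np.float64(-106.93108076511405), np.float64(163.19825753563475), np.float64(72.66118990823257)]
red -150.85062833615888 0.03824498534553253 white 158.73332119730725 0.05080953545946356
side proj [[189.12894485 315.19375536]
 [194.44528588 302.22065887]
 [189.48832105 289.44197683]
 [184.40188724 302.60113515]] [[189.30069061 302.3695692 ]]
168 [ 0.4547939  -0.19338021  0.1       ] ((454.3253173828125, -193.34918212890625), (59.85842514038086, 16.49946403503418), 25.53822135925293)
barend [ 0.50663811 -0.17028863  0.05      ]
barend [ 0.40530842 -0.21907045  0.05      ]
orange [ 0.48451575 -0.16961437  0.02      ]
orange [ 0.41748151 -0.2004989   0.02      ]
```

View pics/s0c.png

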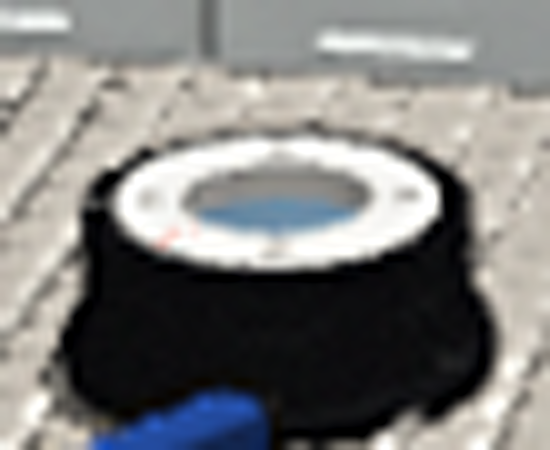

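```bash
python3 - <<'E'
from h import *
print('box corner bottom side',w('side',[238,357],0),w('side',[250,530],0),'top of box z? ')
for z in (.15,.2,.25,.3): print(z,w('top',[183,383],z),w('side',[152,357],z),w('top',[80,220],z))
print('cab');
for z in (.1,.15,.2): print(z,w('top',[97,122],z),w('top',[232,130],z),w('top',[132,187],z),w('side',[105,252],z),w('side',[105,345],z))
E
python3 -m pendant '[{"translation":[0,0,3],"angular":[0,0,-8],"hand":1},{"translation":[0,0,4],"angular":[0,0,-8],"hand":1},{"translation":[0,0,4],"angular":[0,0,-8],"hand":1},{"translation":[0,0,4],"angular":[0,0,-8],"hand":1}]' 45; python3 -c "from h import *;st()"
```

```text
box corner bottom side [ 0.62618656 -0.18230625  0.        ] [ 0.98431583 -0.364131    0.        ] top of box z? 
0.15 [ 0.58070927 -0.26129613  0.15      ] [0.70455558 0.01780085 0.15      ] [0.83878771 0.12788749 0.15      ]
0.2 [ 0.57391504 -0.25427312  0.2       ] [ 0.64441273 -0.1229193   0.2       ] [0.81901778 0.11534309 0.2       ]
0.25 [ 0.5671208  -0.24725012  0.25      ] [ 0.58426989 -0.26363945  0.25      ] [0.79924785 0.10279868 0.25      ]
0.3 [ 0.56032656 -0.24022711  0.3       ] [ 0.52412704 -0.4043596   0.3       ] [0.77947793 0.09025428 0.3       ]
cab
0.1 [0.81747807 0.39009157 0.1       ] [0.47406909 0.35748472 0.1       ] [0.7238946  0.22208802 0.1       ] [0.58026201 0.93266817 0.1       ] [0.97064638 0.79195831 0.1       ]
0.15 [0.79967467 0.36559566 0.15      ] [0.47270509 0.33454973 0.15      ] [0.71057116 0.20563464 0.15      ] [0.54116119 0.70362692 0.15      ] [0.88700729 0.5789704  0.15      ]
0.2 [0.78187127 0.34109974 0.2       ] [0.4713411  0.31161475 0.2       ] [0.69724771 0.18918126 0.2       ] [0.50206038 0.47458567 0.2       ] [0.8033682  0.36598249 0.2       ]
time: 1.1
ee_pos: [0.1405, 0.6087, 0.3615]
eef_rot: [0.273, 0.653, -0.272, 0.653]
ft_force: [0.6, 0.9, -0.2]
width: 0.087
t 1.1 p [0.1405 0.6087 0.3615] x [ 0.  0. -1.] y [0.711 0.703 0.   ] F [ 0.6  0.9 -0.2] T [ 0.02  0.02 -0.06] w 0.087 q [-1.43  0.3   0.02  1.19 -0.01  1.65 -0.63]
```

```bash
python3 -m pendant '[{"translation":[2.1,-3.8,0],"angular":[0,0,-5.5],"hand":1},{"translation":[2.1,-3.8,0],"angular":[0,0,-5.5],"hand":1},{"translation":[2.1,-3.8,0],"angular":[0,0,-5.5],"hand":1},{"translation":[2.1,-3.8,0],"angular":[0,0,-5.5],"hand":1},{"translation":[2.1,-3.8,0],"angular":[0,0,-5.5],"hand":1},{"translation":[2.1,-3.8,0],"angular":[0,0,-5.5],"hand":1},{"translation":[2.1,-3.8,0],"angular":[0,0,-5.5],"hand":1},{"translation":[2.1,-3.8,0],"angular":[0,0,-5.5],"hand":1},{"translation":[2.1,-3.8,0],"angular":[0,0,-5.5],"hand":1},{"translation":[2.1,-3.8,0],"angular":[0,0,-5.5],"hand":1},{"translation":[2.1,-3.8,0],"angular":[0,0,-5.5],"hand":1},{"translation":[2.1,-3.8,0],"angular":[0,0,-5.5],"hand":1},{"translation":[0.7,-4.3,-1],"angular":[0,0,-5.5],"hand":1},{"translation":[0.7,-4.3,-1],"angular":[0,0,-5.5],"hand":1},{"translation":[0.7,-4.3,-1],"angular":[0,0,-5.5],"hand":1},{"translation":[0.7,-4.3,-1],"angular":[0,0,-5.5],"hand":1},{"translation":[0.7,-4.3,-1],"angular":[0,0,-5.5],"hand":1},{"translation":[0.7,-4.3,-1],"angular":[0,0,-5.5],"hand":1},{"translation":[0.7,-4.3,-1],"angular":[0,0,-5.5],"hand":1},{"translation":[0.7,-4.3,-1],"angular":[0,0,-5.5],"hand":1}]'; python3 -c "
from h import *;st();s=r.read_state();e=R.from_quat(s['eef_rot']).as_matrix();print('yaw y',np.degrees(np.arctan2(e[1,1],e[0,1])));print((np.array([.4548,-.1937,.081])-s['ee_pos'])*100)"
```

```text
time: 3.1
ee_pos: [0.4484, -0.1929, 0.2797]
eef_rot: [0.691, 0.152, -0.69, 0.152]
ft_force: [1.7, 0.8, -0.7]
width: 0.0869
t 3.1 p [ 0.4484 -0.1929  0.2797] x [ 0.002  0.001 -1.   ] y [ 0.419 -0.908  0.   ] F [ 1.7  0.8 -0.7] T [-0.01  0.14 -0.03] w 0.0869 q [-0.67 -0.08  0.95  1.74  0.06  1.45 -0.86]
yaw y -65.217358435767
[  0.6421562   -0.07964149 -19.87043208]
```

```bash
python3 -m pendant '[{"translation":[0.7,-0.06,-3.6],"angular":[0,0,0.8],"hand":1},{"translation":[0,0,-4],"angular":[0,0,0],"hand":0.2},{"translation":[0,0,-4],"angular":[0,0,0],"hand":0.2},{"translation":[0,0,-4],"angular":[0,0,0],"hand":0.2},{"translation":[0,0,-2.5],"angular":[0,0,0],"hand":0.2},{"translation":[0,0,-1.7],"angular":[0,0,0],"hand":0.2},{"translation":[0,0,0],"angular":[0,0,0],"hand":0.2},{"translation":[0,0,0],"angular":[0,0,0],"hand":0.2}]' 45; python3 -c "
from h import *;st();s=r.read_state();e=R.from_quat(s['eef_rot']).as_matrix();print('yaw y',np.degrees(np.arctan2(e[1,1],e[0,1])));save('side','s1.png',(150,290,220,360),4);save('top','t1.png',(180,300,290,410),4)"
```

```text
time: 3.9
ee_pos: [0.4556, -0.1919, 0.0822]
eef_rot: [-0.689, -0.158, 0.689, -0.158]
ft_force: [0.9, -0.4, 1.1]
width: 0.0532
t 3.9 p [ 0.4556 -0.1919  0.0822] x [ 0. -0. -1.] y [ 0.435 -0.9    0.   ] F [ 0.9 -0.4  1.1] T [-0.08  0.09  0.02] w 0.0532 q [-0.57  0.23  0.98  1.99 -0.23  1.03 -0.6 ]
yaw y -64.20991831810878
```

View pics/s1.png

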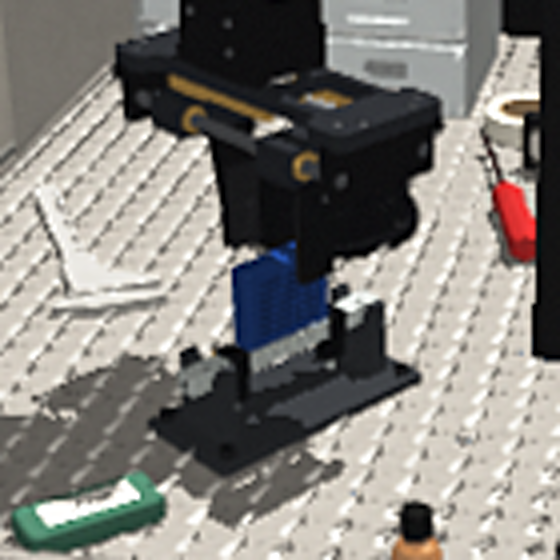

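View pics/t1.png

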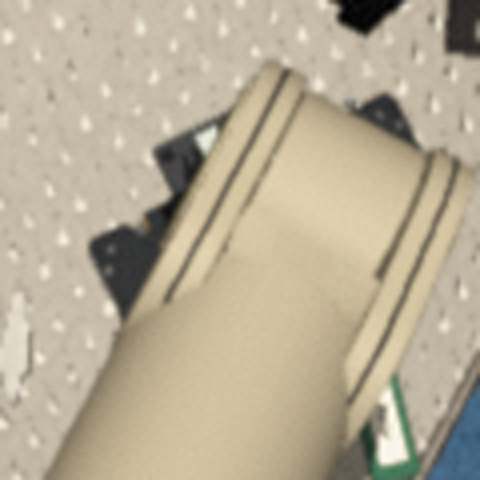

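```bash
python3 -c "
from h import *
s=r.read_state();p=np.array(s['ee_pos']);e=R.from_quat(s['eef_rot']).as_matrix()
for q in [p+e[:,1]*.03+e[:,0]*.025, p+e[:,1]*.03+e[:,0]*.025+e[:,2]*.0095,p+e[:,1]*.03+e[:,0]*.025-e[:,2]*.0095,[*p[:2],.1],[.4548,-.1937,.1]]: print((px('side',[q])[0]-[150,220])*4)
X=np.array([.9,.435,0])
for o in ([p[0],p[1],.1],[.4548,-.1937,.1]):
  for sx in (-.03,.03): print('plate corner',(px('side',[np.array(o)+X*sx])[0]-[150,220])*4)
"
```

```text
[334.95705347 315.92621302]
[340.72841044 303.12643699]
[329.25353385 328.57553868]
[250.3282166 278.312401 ]
[252.15434319 276.5129118 ]
plate corner [267.04751481 236.74527147]
plate corner [234.22085019 318.35815994]
plate corner [268.94416611 234.82261523]
plate corner [235.98029953 316.67418569]
```

```bash
python3 -c "
from h import *
save('side','s2.png',(190,255,260,330),9)"
```

```text
(no output)
```

View pics/s2.png

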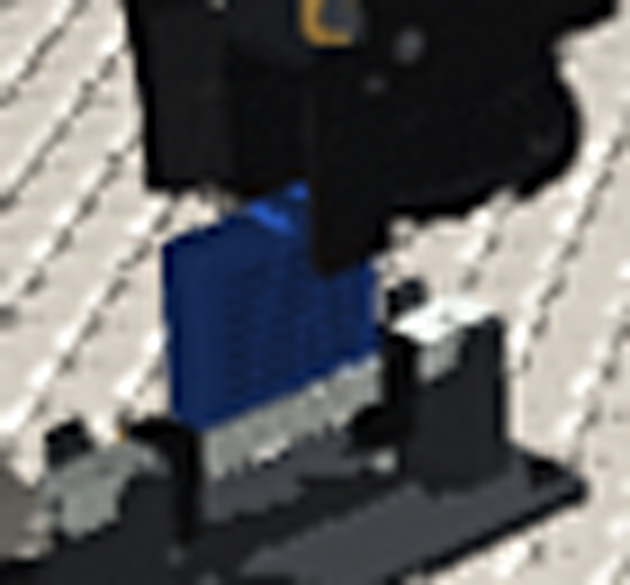

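```bash
python3 -c "
from h import *
y=np.array([.225,.974,0])
for s in (-.05,.05): print(px('side',[np.array([.1405,.6086,.184])+y*s]))
b=cv2.imread('pics/s0.png');cv2.imwrite('pics/s0d.png',cv2.resize(b[0:130,90:200],None,fx=4.5,fy=4.5,interpolation=2))
p=np.array([.4556,-.1919,.127]);y=np.array([.435,-.9,0]);X=np.array([.9,.435,0])
for a in(-.095,.095):
  for c in (-.0375,.0375): print((px('side',[p+a*y+c*X])[0]-[150,220])*4)
print((px('side',[[.4556,-.1919,.3]])[0]))
"
```

```text
[[112.68107293 138.93235288]]
[[106.22080551 146.45756765]]
[176.9625279  118.10652498]
[141.94447601 220.03774106]
[283.49247522 341.37166193]
[238.67807964 445.64843205]
[124.77287932 286.06208074]
```

View pics/s0d.png

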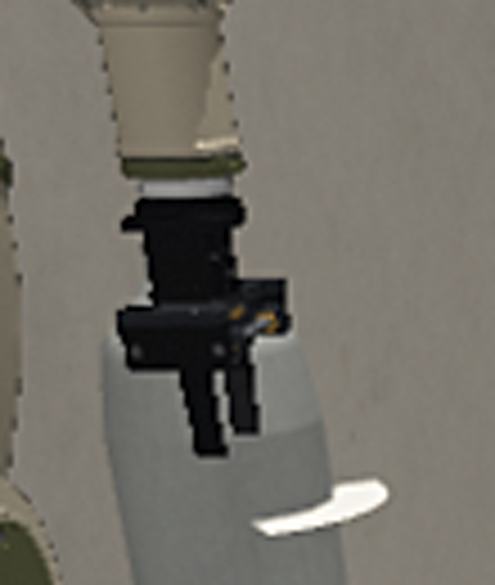

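The fingertips show about 12 px (roughly 35 mm) higher in the side picture than the reported TCP implies. The fingers straddle the bar and the body has clearance, so I'll lower carefully and look again.

```bash
python3 -m pendant '[{"translation":[0,-0.15,-0.5],"angular":[0,0,0],"hand":0.2},{"translation":[0,0,-0.5],"angular":[0,0,0],"hand":0.2},{"translation":[0,0,-0.5],"angular":[0,0,0],"hand":0.2},{"translation":[0,0,0],"angular":[0,0,0],"hand":0.2}]'; python3 -c "
from h import *;st();save('side','s3.png',(170,255,230,350),6)"
```

```text
time: 4.45
ee_pos: [0.455, -0.193, 0.0659]
eef_rot: [-0.689, -0.158, 0.69, -0.158]
ft_force: [0.3, 0.0, 0.4]
width: 0.052
t 4.45 p [ 0.455  -0.193   0.0659] x [-0.001 -0.    -1.   ] y [ 0.435 -0.9   -0.   ] F [0.3 0.  0.4] T [-0.09  0.14 -0.01] w 0.052 q [-0.54  0.27  0.96  2.   -0.26  1.   -0.58]
```

View pics/s3.png

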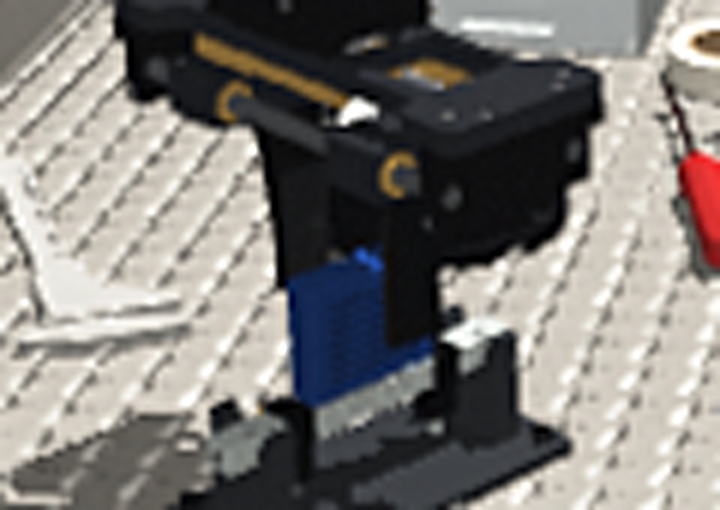

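```bash
python3 -m pendant '[{"translation":[0,0,-0.5],"angular":[0,0,0],"hand":0.2},{"translation":[0,0,-0.4],"angular":[0,0,0],"hand":0.2},{"translation":[0,0,0],"angular":[0,0,0],"hand":0.2}]'; python3 -c "
from h import *;st();save('side','s4.png',(170,255,230,350),6)"
```

```text
time: 4.8
ee_pos: [0.4551, -0.193, 0.0571]
eef_rot: [-0.689, -0.158, 0.69, -0.158]
ft_force: [-0.5, 0.3, 0.6]
width: 0.0523
t 4.8 p [ 0.4551 -0.193   0.0571] x [-0.001 -0.    -1.   ] y [ 0.435 -0.9   -0.   ] F [-0.5  0.3  0.6] T [-0.07  0.13 -0.  ] w 0.0523 q [-0.53  0.28  0.95  2.01 -0.28  0.98 -0.56]
```

View pics/s4.png

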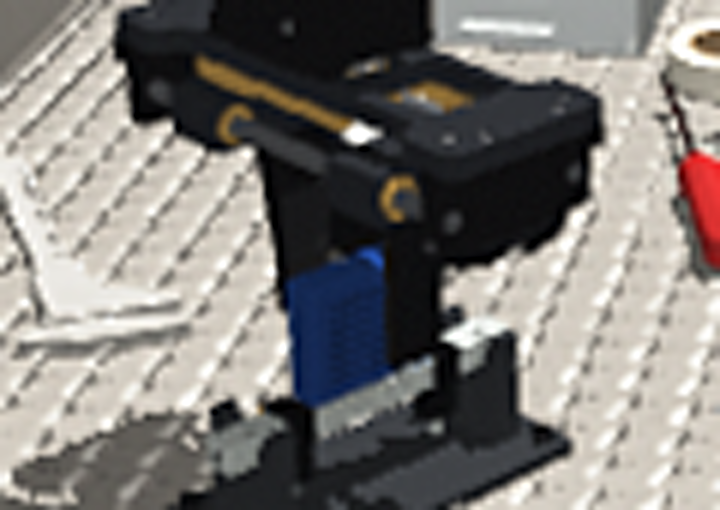

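```bash
python3 -m pendant '[{"translation":[0,0,0],"angular":[0,0,0],"hand":-0.6},{"translation":[0,0,0],"angular":[0,0,0],"hand":-1},{"translation":[0,0,0],"angular":[0,0,0],"hand":-1},{"translation":[0,0,0],"angular":[0,0,0],"hand":-1},{"translation":[0,0,0],"angular":[0,0,0],"hand":-1},{"translation":[0,0,0],"angular":[0,0,0],"hand":-1}]' 45; python3 -c "
from h import *;st();save('side','s5.png',(170,255,230,350),6)"
```

```text
time: 5.45
ee_pos: [0.4556, -0.1931, 0.0577]
eef_rot: [0.689, 0.158, -0.689, 0.158]
ft_force: [0.1, -1.8, 1.0]
width: 0.0156
t 5.45 p [ 0.4556 -0.1931  0.0577] x [ 0. -0. -1.] y [ 0.435 -0.9    0.   ] F [ 0.1 -1.8  1. ] T [-0.16  0.11  0.02] w 0.0156 q [-0.53  0.28  0.95  2.01 -0.28  0.98 -0.56]
```

View pics/s5.png

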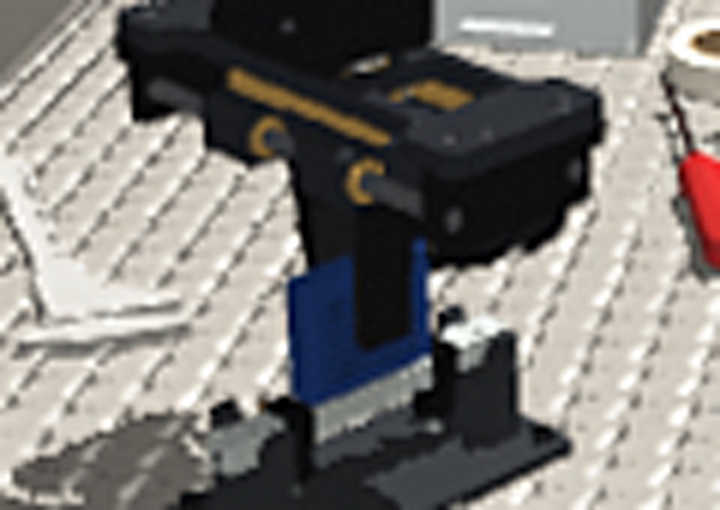

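```bash
python3 -m pendant '[{"translation":[0,0,0.5],"angular":[0,0,0],"hand":-1},{"translation":[0,0,1],"angular":[0,0,0],"hand":-1},{"translation":[0,0,1.5],"angular":[0,0,0],"hand":-1},{"translation":[0,0,2],"angular":[0,0,0],"hand":-1},{"translation":[0,0,2],"angular":[0,0,0],"hand":-1},{"translation":[0,0,2],"angular":[0,0,0],"hand":-1},{"translation":[0,0,1],"angular":[0,0,0],"hand":-1},{"translation":[0,0,0],"angular":[0,0,0],"hand":-1}]'; python3 -c "
from h import *;st();save('side','s6.png',(130,255,230,350),5);s=r.read_state();e=R.from_quat(s['eef_rot']).as_matrix();print('yaw y',np.degrees(np.arctan2(e[1,1],e[0,1])))"
```

```text
time: 6.3
ee_pos: [0.4564, -0.1932, 0.1592]
eef_rot: [0.69, 0.158, -0.688, 0.158]
ft_force: [1.6, -0.0, -3.8]
width: 0.0156
t 6.3 p [ 0.4564 -0.1932  0.1592] x [ 0.003  0.001 -1.   ] y [ 0.435 -0.9    0.001] F [ 1.6 -0.  -3.8] T [-0.09  0.17 -0.01] w 0.0156 q [-0.65  0.09  1.02  1.91 -0.09  1.19 -0.72]
yaw y -64.17318910871235
```

View pics/s6.png

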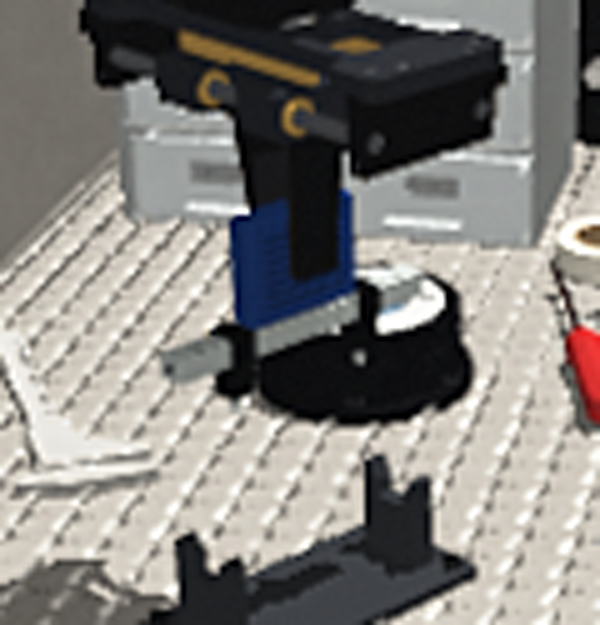

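```bash
cat > fit.py <<'E'
from h import *
from scipy.optimize import minimize
S=8
def box(o,yaw,lx,ly,z0,z1,x0=0):
    c,s=np.cos(yaw),np.sin(yaw)
    return np.array([[o[0]+c*(x0+a*lx/2)-s*b*ly/2,o[1]+s*(x0+a*lx/2)+c*b*ly/2,z] for a in(-1,1) for b in(-1,1) for z in(z0,z1)])
def sil(n,P,r0,c0,h,wd):
    q=px(n,P);hull=cv2.convexHull(np.float32(np.c_[(q[:,1]-c0+.5)*S,(q[:,0]-r0+.5)*S]))
    m=np.zeros((h*S,wd*S),np.uint8);cv2.fillConvexPoly(m,np.round(hull*16).astype(np.int32),255,shift=4)
    return cv2.resize(m,(wd,h),interpolation=cv2.INTER_AREA)/255.
def blue(img,r0,c0,h,wd):
    a=img[r0:r0+h,c0:c0+wd].astype(float);b=a[:,:,0]-a[:,:,2];return np.clip(b/70.,0,1)
def fitplate(n,img,r0,c0,h,wd,o,yaw,zb,freey=True):
    B=blue(img,r0,c0,h,wd)
    f=lambda v:((sil(n,box([o[0]+v[0]*1e-3,o[1]+v[1]*1e-3],yaw+np.radians(v[2]) if freey else yaw,.06,.016,zb,zb+.05),r0,c0,h,wd)-B)**2).sum()+ .02*v[2]**2
    best=None
    for s in [(0,0,0),(3,3,0),(-3,3,0),(3,-3,0),(-3,-3,0)]:
        m=minimize(f,s,method='Nelder-Mead',options=dict(initial_simplex=np.array(s)+np.array([[0,0,0],[2,0,0],[0,2,0],[0,0,2]]),xatol=.02,fatol=1e-3))
        if best is None or m.fun<best.fun:best=m
    return [o[0]+best.x[0]*1e-3,o[1]+best.x[1]*1e-3],np.degrees(yaw)+best.x[2],best.fun
E
python3 - <<'E'
from fit import *
a=cv2.imread('pics/t0.png');b=cv2.imread('pics/s0.png')
print(fitplate('top',a,215,335,45,40,[.4545,-.1934],np.radians(25.7),.05))
print(fitplate('side',b,200,265,50,50,[.4545,-.1934],np.radians(25.7),.05))
# ring in side: white mask ellipse of outer edge
g=b[170:215,275:330].astype(float).min(2)
def f(v):
    t=np.linspace(0,2*np.pi,60);P=lambda R_,z:np.c_[v[0]+R_*np.cos(t),v[1]+R_*np.sin(t),0*t+z]
    o=sil('side',P(.045,.05),170,275,45,55);i=sil('side',P(.027,.05),170,275,45,55);m=o-i
    G=np.clip((g-60)/150,0,1);G[:8]=0
    return ((m-G)**2).sum()
m=minimize(f,[.5534,.0421],method='Nelder-Mead',options=dict(initial_simplex=[[.5534,.0421],[.556,.0421],[.5534,.045]],xatol=1e-5,fatol=1e-3));print('ring side',m.x,m.fun)
E
```

```text
([np.float64(0.4564585453150889), np.float64(-0.19465801995941334)], np.float64(25.693703535142333), np.float64(4.949090311069599))
([np.float64(0.4559829588984339), np.float64(-0.19107466041329124)], np.float64(32.93430121192829), np.float64(42.823427794233055))
ring side [0.55284858 0.04171354] 537.7105154940408
```

```bash
python3 -c "
from h import *;save('top','t2.png',(160,290,290,420),4)"
```

```text
(no output)
```

View pics/t2.png

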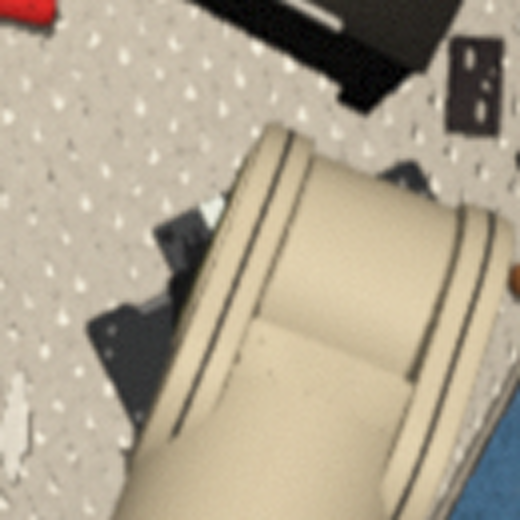

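```bash
python3 -m pendant '[{"translation":[1.2,2.95,0],"angular":[0,0,5.9],"hand":-1},{"translation":[1.2,2.95,0],"angular":[0,0,5.9],"hand":-1},{"translation":[1.2,2.95,0],"angular":[0,0,5.9],"hand":-1},{"translation":[1.2,2.95,0],"angular":[0,0,5.9],"hand":-1},{"translation":[1.2,2.95,0],"angular":[0,0,5.9],"hand":-1},{"translation":[1.2,2.95,0],"angular":[0,0,5.9],"hand":-1},{"translation":[1.2,2.95,0],"angular":[0,0,5.9],"hand":-1},{"translation":[1.2,2.95,0],"angular":[0,0,5.9],"hand":-1},{"translation":[0,0,-2],"angular":[0,0,0],"hand":-1},{"translation":[0,0,-2],"angular":[0,0,0],"hand":-1},{"translation":[0,0,0],"angular":[0,0,0],"hand":-1},{"translation":[0,0,0],"angular":[0,0,0],"hand":-1}]'; python3 -c "
from h import *;st();save('side','s7.png',(140,230,250,350),6);save('top','t3.png',(130,260,200,330),4);s=r.read_state();e=R.from_quat(s['eef_rot']).as_matrix();print('yaw y',np.degrees(np.arctan2(e[1,1],e[0,1])))"
```

```text
time: 7.6
ee_pos: [0.551, 0.0424, 0.1172]
eef_rot: [-0.568, -0.421, 0.569, -0.42]
ft_force: [0.2, 0.6, -2.1]
width: 0.0156
t 7.6 p [0.551  0.0424 0.1172] x [-0.002 -0.001 -1.   ] y [ 0.956 -0.293 -0.001] F [ 0.2  0.6 -2.1] T [-0.12  0.02 -0.01] w 0.0156 q [-0.79  0.3   0.74  1.8  -0.22  1.13 -0.27]
yaw y -17.02537813153067
```

View pics/s7.png

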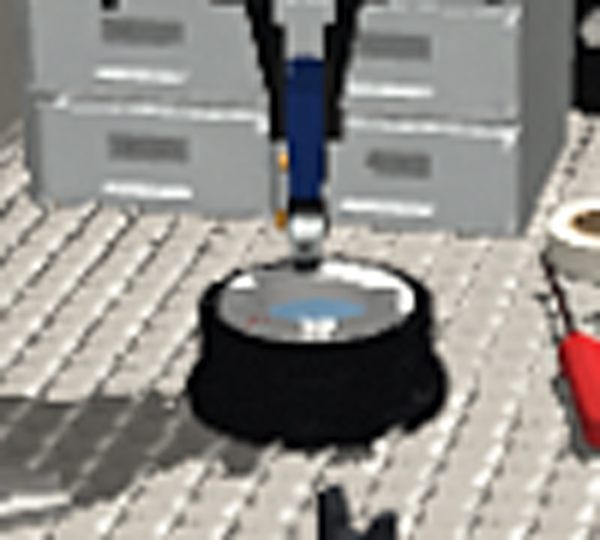

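View pics/t3.png

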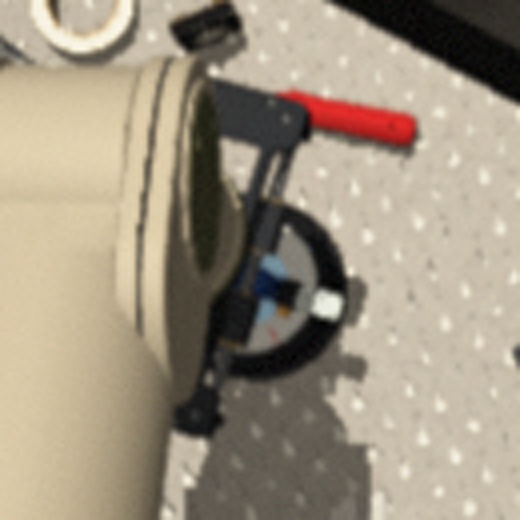

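```bash
cat > fitend.py <<'E'
from fit import *
def fitend(img,zpin,yaw,guess,sgn=-1,win=None,thr=(90,190),n='top'):
    e=[guess[0]+sgn*np.cos(yaw)*.056,guess[1]+sgn*np.sin(yaw)*.056]
    c=px(n,[[e[0],e[1],zpin+.038]])[0];r0,c0=int(c[0])-7,int(c[1])-7;h=wd=15
    G=np.clip((img[r0:r0+h,c0:c0+wd].astype(float).min(2)-thr[0])/(thr[1]-thr[0]),0,1)
    f=lambda v:((sil(n,box([e[0]+v[0]*1e-3,e[1]+v[1]*1e-3],yaw,.0275,.014,zpin+.026,zpin+.038),r0,c0,h,wd)-G)**2).sum()
    best=None
    for s in [(0,0),(3,3),(-3,3),(3,-3),(-3,-3)]:
        m=minimize(f,s,method='Nelder-Mead',options=dict(initial_simplex=np.array(s)+np.array([[0,0],[2,0],[0,2]]),xatol=.02,fatol=1e-3))
        if best is None or m.fun<best.fun:best=m
    return np.array([guess[0]+best.x[0]*1e-3,guess[1]+best.x[1]*1e-3]),best.fun,(r0,c0)
E
python3 - <<'E'
from fitend import *
a=cv2.imread('pics/t0.png')
for sg in(1,-1): print(fitend(a,.012,np.radians(25.7),[.4565,-.1947],sg))
img=r.camera('top')[:,:,::-1].copy();cv2.imwrite('pics/t3full.png',img)
s=r.read_state();z=s['ee_pos'][2]-.0457
for y in (71,73,75): print(fitend(img,z,np.radians(y),[.5534,.0421],-1))
q,_,(r0,c0)=fitend(img,z,np.radians(73),[.5534,.0421])
big=cv2.resize(img[190:225,250:300],None,fx=12,fy=12,interpolation=2);cv2.imwrite('pics/t3z.png',big)
print(img[198:214,274:290].min(2))
E
```

```text
(array([ 0.45685303, -0.19436821]), np.float64(4.634537677816224), (210, 336))
(array([ 0.45432544, -0.19523271]), np.float64(6.963041484044599), (249, 355))
(array([0.55099418, 0.0313826 ]), np.float64(8.648622260668974), (197, 271))
(array([0.54912641, 0.03217132]), np.float64(14.522243098808152), (197, 272))
(array([0.54761638, 0.03272344]), np.float64(14.893855440215303), (196, 272))
[[116 119 117 115  95  48  19  13  12   7  13  36 118 194 175 157]
 [101 111 119 117 100  50  13  12  10   6  14  14  61 116 113 116]
 [ 56  87 113 117  97  49  14   6   5  11   9  11  38  72  82  85]
 [ 39  75  98 113 100  55  41  35  19   5  11  15  35  74  82  79]
 [ 53  92  99 108 101  98 122 102  75  56  45  31  36  74  81  76]
 [ 71 102  99 104 118 165 198 186 163 145 136  85  44  72  80  74]
 [ 85 108 108 111 148 202 218 218 217 220 212 138  62  73  77  76]
 [100 111 112 121 172 210 216 222 227 229 220 143  64  79  80  80]
 [101 113 109 140 202 220 218 224 225 230 220 125  52  76  81  76]
 [105 107 106 132 186 201 208 219 220 224 206 107  56  78  82  85]
 [117 112  95  78  93 119 162 193 198 193 155  77  61  79  82 103]
 [120 110  78  33  20  38  67  95 111 119  84  53  68  79  84 122]
 [113  91  56  19  14  14   9  13  31  43  30  50  81  87  97 138]
 [ 99  60  31  16  12   8   8   0  10  16  31  72 114 120 131 163]
 [ 66  33  19  18  10   7   8  15  18  19  47  98 156 166 166 173]
 [ 34  18  13  14  12   6   3  11  22  36  67 110 165 171 171 174]]
```

View pics/t3z.png

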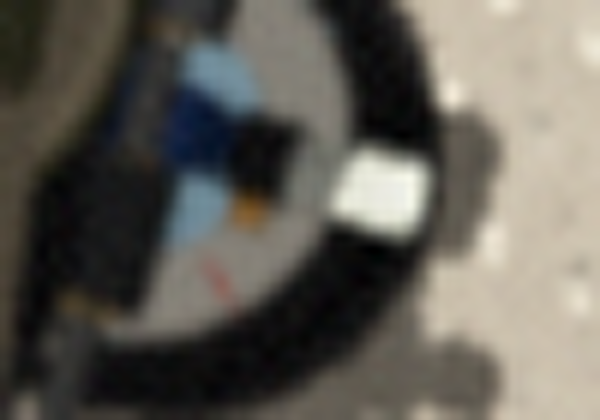

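```bash
cat > fitend2.py <<'E'
from fit import *
def fitend2(img,zpin,guess,yaw0,sgn=-1,n='top',thr=(60,215),ext=9):
    yaw=np.radians(yaw0);e=[guess[0]+sgn*np.cos(yaw)*.062,guess[1]+sgn*np.sin(yaw)*.062]
    c=px(n,[[e[0],e[1],zpin+.038]])[0];r0,c0=int(round(c[0]))-ext,int(round(c[1]))-ext;h=wd=2*ext+1
    G=np.clip((img[r0:r0+h,c0:c0+wd].astype(float).min(2)-thr[0])/(thr[1]-thr[0]),0,1)
    # keep only the region near bright piece
    k=cv2.connectedComponents((G>.45).astype(np.uint8))[1];lab=np.bincount(k[k>0]).argmax();m=cv2.dilate((k==lab).astype(np.uint8),np.ones((3,3)));G=G*m
    def f(v):
        L=.02+v[2]*1e-3
        x0=sgn*(.07-L/2)
        return ((sil(n,box([guess[0]+v[0]*1e-3,guess[1]+v[1]*1e-3],yaw+np.radians(v[3]),L,.014,zpin+.026,zpin+.038,x0),r0,c0,h,wd)-G)**2).sum()+.02*v[3]**2
    best=None
    for s in [(0,0,0,0),(3,3,0,0),(-3,3,0,0),(3,-3,0,0),(-3,-3,0,0)]:
        q=minimize(f,s,method='Nelder-Mead',options=dict(initial_simplex=np.array(s)+np.vstack([np.zeros(4),np.diag([2,2,3,2])]),xatol=.02,fatol=1e-4,maxiter=2000))
        if best is None or q.fun<best.fun:best=q
    return np.array([guess[0]+best.x[0]*1e-3,guess[1]+best.x[1]*1e-3]),best.x[2:],best.fun
E
python3 - <<'E'
from fitend2 import *
img=cv2.imread('pics/t3full.png')
for z in (.0715,.068): print(fitend2(img,z,[.5534,.0421],73,-1))
a=cv2.imread('pics/t0.png')
for sg in(1,-1): print(fitend2(a,.012,[.4565,-.1947],25.7,sg,thr=(150,235)))
H=[[.5876,.0316,.05],[.5189,.0525,.05]]
b=cv2.imread('pics/s7.png')
E
```

```text
(array([0.55186115, 0.04418013]), array([-3.78852532,  0.82420696]), np.float64(1.7837546397824815))
(array([0.55266848, 0.04434009]), array([-3.67899973,  0.32976264]), np.float64(1.7592821839571113))Traceback (most recent call last):
  File "<stdin>", line 5, in <module>
  File "fitend2.py", line 14, in fitend2
    q=minimize(f,s,method='Nelder-Mead',options=dict(initial_simplex=np.array(s)+np.vstack([np.zeros(4),np.diag([2,2,3,2])]),xatol=.02,fatol=1e-4,maxiter=2000))
    res = _minimize_neldermead(fun, x0, args, callback, bounds=bounds,
                               **options)
    fxr = func(xr)
    fx = function(np.copy(x), *(wrapper_args + args))
  File "fitend2.py", line 11, in f
    return ((sil(n,box([guess[0]+v[0]*1e-3,guess[1]+v[1]*1e-3],yaw+np.radians(v[3]),L,.014,zpin+.026,zpin+.038,x0),r0,c0,h,wd)-G)**2).sum()+.02*v[3]**2
             ~~~^^^^^^^^^^^^^^^^^^^^^^^^^^^^^^^^^^^^^^^^^^^^^^^^^^^^^^^^^^^^^^^^^^^^^^^^^^^^^^^^^^^^^^^^^^^^^^^^^^^^^^^^^^^^^^
  File "fit.py", line 8, in sil
    q=px(n,P);hull=cv2.convexHull(np.float32(np.c_[(q[:,1]-c0+.5)*S,(q[:,0]-r0+.5)*S]))
  File "h.py", line 10, in px
    K,rv,t=cam(n);q=cv2.projectPoints(np.array(p,float).reshape(-1,3),rv,t,K,None)[0].reshape(-1,2);return q[:,::-1]
           ~~~^^^
  File "h.py", line 5, in cam
    i=r.camera_info(n);K=np.array([[i['fx'],0,i['cx']],[0,i['fy'],i['cy']],[0,0,1]]);return K,np.array(i['rvec'],float).reshape(3),np.array(i['tvec'],float).reshape(3)
ValueError: time passes only in moves, steps and waits
```

```bash
python3 - <<'E'
s=open('h.py').read()
s=s.replace("def cam(n):\n    i=r.camera_info(n)","import functools\n@functools.lru_cache(None)\ndef cam(n):\n    i=r.camera_info(n)")
open('h.py','w').write(s)
E
python3 - <<'E'
from fitend2 import *
img=cv2.imread('pics/t3full.png')
for z in (.0715,.069):
  for y in (72,73,74):print(z,y,fitend2(img,z,[.5534,.0421],y,-1))
c=np.array([.5534,.0421]);X=np.array([np.cos(np.radians(73)),np.sin(np.radians(73))])
for nm,x,z in [('near end',-.07,.032),('near pin tip',-.036,0),('near leg',-.036,.015),('far pin',.036,0),('plate top near',-.03,.088),('plate c',0,.063)]:
    print(nm,px('side',[[*(c+X*x),.0715+z]])[0])
print('near hole',px('side',[[*(c-X*.036),.05]]),px('side',[[*c,.05]]))
b=r.camera('side')[:,:,::-1].copy();cv2.imwrite('pics/s8f.png',b)
cv2.imwrite('pics/s8.png',cv2.resize(b[160:205,275:330],None,fx=12,fy=12,interpolation=2))
E
```

```text
0.0715 72 (array([0.55237114, 0.04401246]), array([-3.72335436,  1.27969222]), np.float64(1.8133944283601384))
0.0715 73 (array([0.55186115, 0.04418013]), array([-3.78852532,  0.82420696]), np.float64(1.7837546397824815))
0.0715 74 (array([0.55130959, 0.04429106]), array([-3.61519963,  0.30541206]), np.float64(1.7556009424247292))
0.069 72 (array([0.5525124 , 0.04426944]), array([-3.75696141,  1.41243228]), np.float64(1.804817506609364))
0.069 73 (array([0.55199602, 0.04442646]), array([-3.65020565,  0.88901602]), np.float64(1.767927141951417))
0.069 74 (array([0.55042941, 0.04488945]), array([-3.92395262,  1.31308378]), np.float64(1.7530912635837161))
near end [180.77385117 301.61538077]
near pin tip [187.12901383 302.04521275]
near leg [181.96415359 301.92780696]
far pin [177.40724714 302.37682735]
plate top near [155.31062134 301.37173907]
plate c [160.56477683 301.7310121 ]
near hole [[194.43972509 302.21139727]] [[189.2972457  302.37600928]]
```

View pics/s8.png

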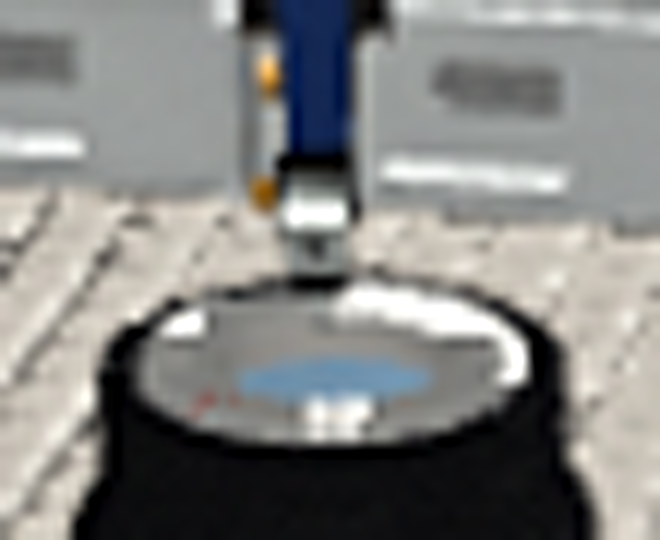

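Run:
```python
from fitend2 import *
X=np.array([np.cos(np.radians(73)),np.sin(np.radians(73))])
for c in ([.5534,.0421],[.552,.0442]):
  c=np.array(c)
  for nm,x,z in [('end',-.07,.038),('leg',-.036,.039),('plate edge top',-.03,.088),('plate edge bot',-.03,.038)]:
    p=px('top',[[*(c+X*x),.0715+z]])[0];print(c,nm,p,'in t3z',(p[::-1]-[250,190]+.5)*12)
img=cv2.imread('pics/t3full.png');print(img[196:210,262:280].max(2))
b=img[196:210,262:280].astype(int);print(b[:,:,0]-b[:,:,2])
a=cv2.imread('pics/t0.png');
for th in ((120,200),(150,235)):
  for sg in(1,-1): print(fitend2(a,.012,[.4565,-.1947],25.7,sg,thr=th))
```

```text
[0.5534 0.0421] end [205.8589137  284.68572785] in t3z [422.22873419 196.30696439]
[0.5534 0.0421] leg [201.95283901 271.37476744] in t3z [262.49720925 149.4340681 ]
[0.5534 0.0421] plate edge top [199.30548538 266.30062263] in t3z [201.60747156 117.66582454]
[0.5534 0.0421] plate edge bot [201.30866108 269.08899182] in t3z [235.0679019  141.70393292]
[0.552  0.0442] end [206.43961299 283.83080241] in t3z [411.9696289  203.27535584]
[0.552  0.0442] leg [202.53289022 270.51832442] in t3z [252.21989299 156.39468268]
[0.552  0.0442] plate edge top [199.91357935 265.40155276] in t3z [190.81863316 124.96295217]
[0.552  0.0442] plate edge bot [201.88795164 268.23325267] in t3z [224.79903208 148.65541963]
[[ 50  50  59 102 137 152 153 157 148 127 130 133 131 133 132 122  86  35]
 [ 53  47  47  71  95 126 139 148 153 132 126 133 131 131 128 129 100  42]
 [ 59  43  46  64  62  77 102 132 135 123 120 131 128 132 132 130 105  54]
 [ 50  45  58  61  53  46  61  85  79  69  84 105 112 124 130 130 112  54]
 [ 49  53  63  61  53  47  43  42  32  25  35  48  62  95 125 130 107  54]
 [ 46  50  63  63
[... 1425 characters left out ...]
4  41  39  28 -20 -48 -39 -18  -6  -8  -8  -8 -10 -14 -12]
 [  1   8  22  37  40  38  18 -41 -76 -65 -29 -12 -12 -12 -11 -13 -16 -14]
 [  0   9  28  40  38  27   0 -41 -65 -54 -28 -14 -13 -14 -11  -5 -10 -12]
 [  2  14  28  32  24   9  -7 -19 -26 -27 -20 -14 -13 -13 -11  -3  -2  -2]]
(array([ 0.46246212, -0.1868142 ]), array([-3.47656405e+01,  2.09195053e-02]), np.float64(13.093903168123406))
(array([ 0.45551759, -0.19482959]), array([ 5.66845905, -0.09744171]), np.float64(23.734293007100575))
(array([ 0.45460997, -0.19532077]), array([ 2.30628173, -0.29572252]), np.float64(9.070676371865641))
(array([ 0.4572541 , -0.19176209]), array([1.72086989, 1.8952802 ]), np.float64(9.740369230300978))
```

```bash
python3 -m pendant '[{"translation":[0.11,-0.10,-1],"angular":[0,0,0],"hand":-1},{"translation":[0,0,-0.8],"angular":[0,0,0],"hand":-1},{"translation":[0,0,0],"angular":[0,0,0],"hand":-1},{"translation":[0,0,0],"angular":[0,0,0],"hand":-1}]'
python3 - <<'E'
from fitend2 import *
st();b=r.camera('side')[:,:,::-1].copy();a=r.camera('top')[:,:,::-1].copy()
cv2.imwrite('pics/t4f.png',a)
cv2.imwrite('pics/s9.png',np.hstack([cv2.resize(b[165:205,280:325],(450,400),interpolation=2),cv2.resize(a[185:220,255:290],(350,400),interpolation=2)]))
E
```

```text
time: 8.2
ee_pos: [0.5524, 0.0418, 0.0993]
eef_rot: [-0.568, -0.421, 0.569, -0.421]
ft_force: [0.0, -0.0, -4.0]
width: 0.0155
t 8.2 p [0.5524 0.0418 0.0993] x [-0.001 -0.    -1.   ] y [ 0.956 -0.292 -0.001] F [ 0. -0. -4.] T [-0.1   0.1   0.03] w 0.0155 q [-0.78  0.32  0.74  1.82 -0.24  1.09 -0.25]
```

View pics/s9.png

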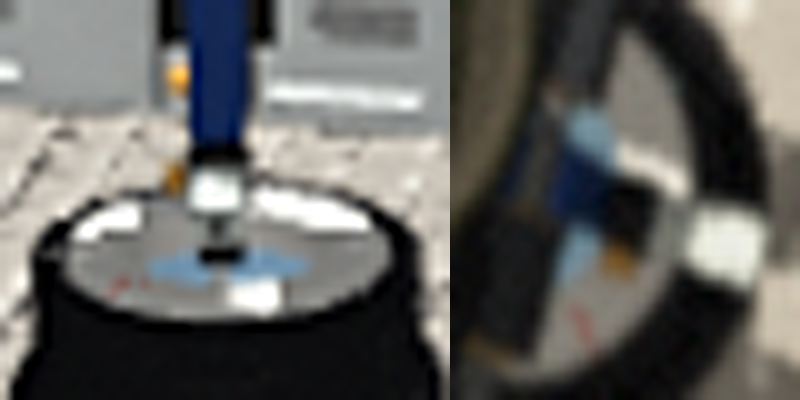

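```bash
python3 -m pendant '[{"translation":[0.05,0,-0.3],"angular":[0,0,0],"hand":-1},{"translation":[0,0,-0.3],"angular":[0,0,0],"hand":-1},{"translation":[0,0,0],"angular":[0,0,0],"hand":-1}]'; python3 -c "
from h import *;st()"
```

```text
time: 8.6
ee_pos: [0.5528, 0.0419, 0.0932]
eef_rot: [-0.568, -0.421, 0.569, -0.421]
ft_force: [0.1, 0.5, -3.7]
width: 0.0161
t 8.6 p [0.5528 0.0419 0.0932] x [-0.001 -0.    -1.   ] y [ 0.956 -0.292 -0.   ] F [ 0.1  0.5 -3.7] T [-0.09  0.11  0.04] w 0.0161 q [-0.77  0.33  0.73  1.82 -0.25  1.08 -0.25]
```

Predicted pin height is 47.5 mm, so the pins should already be 2.5 mm below the ring face, and there is no contact force. I'll continue down.

```bash
python3 -m pendant '[{"translation":[0,0,-0.2],"angular":[0,0,0],"hand":-1},{"translation":[0,0,-0.1],"angular":[0,0,0],"hand":-1},{"translation":[0,0,0],"angular":[0,0,0],"hand":-1}]'; python3 -c "
from h import *;st()"; python3 -m pendant '[{"translation":[0,0,-0.1],"angular":[0,0,0],"hand":-1},{"translation":[0,0,-0.1],"angular":[0,0,0],"hand":-1},{"translation":[0,0,0],"angular":[0,0,0],"hand":-1}]'; python3 -c "
from h import *;st()
b=r.camera('side')[:,:,::-1].copy();a=r.camera('top')[:,:,::-1].copy()
cv2.imwrite('pics/s10.png',np.hstack([cv2.resize(b[165:205,280:325],(450,400),interpolation=2),cv2.resize(a[185:220,255:290],(350,400),interpolation=2)]))
"
```

```text
time: 8.9
ee_pos: [0.553, 0.0419, 0.0905]
eef_rot: [-0.568, -0.421, 0.568, -0.421]
ft_force: [-0.2, 0.4, -3.5]
width: 0.0153
t 8.9 p [0.553  0.0419 0.0905] x [-0. -0. -1.] y [ 0.956 -0.292 -0.   ] F [-0.2  0.4 -3.5] T [-0.08  0.04 -0.04] w 0.0153 q [-0.77  0.33  0.73  1.82 -0.25  1.08 -0.25]
time: 9.2
ee_pos: [0.5531, 0.0419, 0.0886]
eef_rot: [-0.568, -0.421, 0.568, -0.421]
ft_force: [-0.4, -0.5, -3.9]
width: 0.0159
t 9.2 p [0.5531 0.0419 0.0886] x [-0. -0. -1.] y [ 0.956 -0.292 -0.   ] F [-0.4 -0.5 -3.9] T [-0.12  0.11  0.04] w 0.0159 q [-0.77  0.34  0.73  1.83 -0.25  1.07 -0.24]
```

View pics/s10.png

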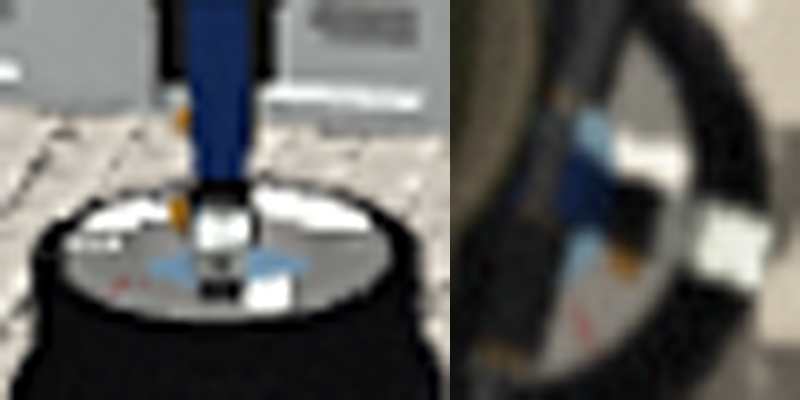

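```bash
python3 -m pendant '[{"translation":[0,0,-0.1],"angular":[0,0,-3],"hand":-1},{"translation":[0,0,0],"angular":[0,0,-3],"hand":-1},{"translation":[0,0,0],"angular":[0,0,-3],"hand":-1},{"translation":[0,0,0],"angular":[0,0,-3],"hand":-1},{"translation":[0,0,0],"angular":[0,0,0],"hand":-1}]'; python3 -c "
from h import *;st()
b=r.camera('side')[:,:,::-1].copy();a=r.camera('top')[:,:,::-1].copy()
cv2.imwrite('pics/s11.png',np.hstack([cv2.resize(b[165:205,280:325],(450,400),interpolation=2),cv2.resize(a[185:220,255:290],(350,400),interpolation=2)]))
"
```

```text
time: 9.8
ee_pos: [0.5532, 0.042, 0.0878]
eef_rot: [0.609, 0.359, -0.609, 0.359]
ft_force: [-0.3, 1.2, -2.5]
width: 0.0155
t 9.8 p [0.5532 0.042  0.0878] x [ 0. -0. -1.] y [ 0.874 -0.485  0.   ] F [-0.3  1.2 -2.5] T [-0.04  0.19  0.04] w 0.0155 q [-0.8   0.35  0.77  1.83 -0.27  1.07 -0.44]
```

View pics/s11.png

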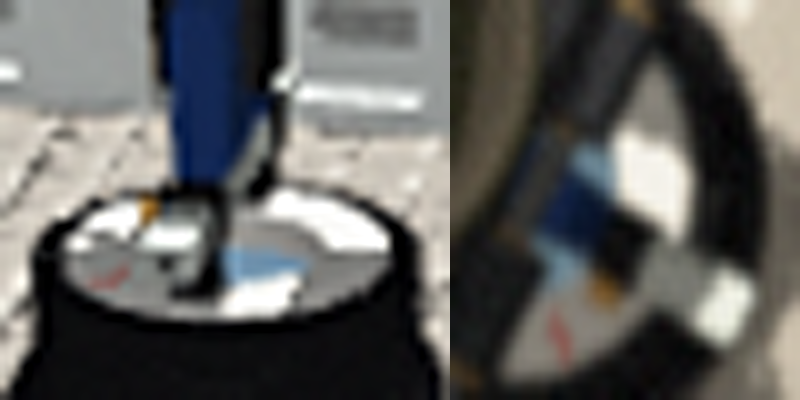

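The red mark has moved with the spanner, so the pins are engaged. I'll keep turning.

```bash
python3 -m pendant '[{"translation":[0,0,0],"angular":[0,0,-3],"hand":-1},{"translation":[0,0,0],"angular":[0,0,-3],"hand":-1},{"translation":[0,0,0],"angular":[0,0,-3],"hand":-1},{"translation":[0,0,0],"angular":[0,0,-3],"hand":-1},{"translation":[0,0,0],"angular":[0,0,-3],"hand":-1},{"translation":[0,0,0],"angular":[0,0,-3],"hand":-1},{"translation":[0,0,0],"angular":[0,0,-3],"hand":-1},{"translation":[0,0,0],"angular":[0,0,-3],"hand":-1},{"translation":[0,0,0],"angular":[0,0,-3],"hand":-1},{"translation":[0,0,0],"angular":[0,0,-3],"hand":-1},{"translation":[0,0,0],"angular":[0,0,0],"hand":-1},{"translation":[0,0,0],"angular":[0,0,0],"hand":-1}]'; python3 -c "
from h import *;st()
s=r.read_state();e=R.from_quat(s['eef_rot']).as_matrix();print('yaw y',np.degrees(np.arctan2(e[1,1],e[0,1])))
b=r.camera('side')[:,:,::-1].copy();a=r.camera('top')[:,:,::-1].copy();cv2.imwrite('pics/t12f.png',a)
cv2.imwrite('pics/s12.png',np.hstack([cv2.resize(b[165:205,280:325],(450,400),interpolation=2),cv2.resize(a[185:225,245:280],(350,400),interpolation=2)]))
"
```

```text
time: 11.1
ee_pos: [0.5531, 0.0422, 0.0877]
eef_rot: [-0.681, -0.19, 0.681, -0.19]
ft_force: [-0.4, 1.8, -2.1]
width: 0.0156
t 11.1 p [0.5531 0.0422 0.0877] x [-0.  0. -1.] y [ 0.517 -0.856 -0.   ] F [-0.4  1.8 -2.1] T [0.43 0.33 0.06] w 0.0156 q [-0.88  0.38  0.87  1.83 -0.33  1.08 -0.91]
yaw y -58.85246018237195
```

View pics/s12.png

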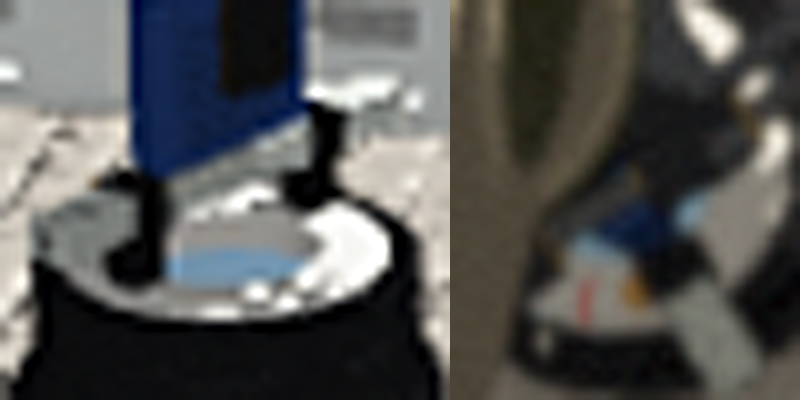

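```bash
cat > ang.py <<'E'
from h import *
def ang(a,c=(.5534,.0421)):
    a=a.astype(float);u=a[:,:,2]-(a[:,:,0]+a[:,:,1])/2
    vv,uu=np.indices(u.shape);P=np.array([[w('top',(v,x),.05) for x in range(240,290)] for v in range(175,225)])
    rr=np.hypot(P[:,:,0]-c[0],P[:,:,1]-c[1]);aa=np.degrees(np.arctan2(P[:,:,1]-c[1],P[:,:,0]-c[0]))%360
    U=u[175:225,240:290]; m=(rr>.028)&(rr<.045)&(U>12)&(aa>140)&(aa<230)
    # exclude orange: b much less than g
    m&=(a[175:225,240:290,1]-a[175:225,240:290,0]<14)
    print('red n',m.sum(),'ang',(aa[m]*U[m]).sum()/max(U[m].sum(),1e-9), 'r',(rr[m]*U[m]).sum()/max(U[m].sum(),1e-9))
    G=a[175:225,240:290].min(2);Pw=np.array([[w('top',(v,x),.048) for x in range(240,290)] for v in range(175,225)])
    rr=np.hypot(Pw[:,:,0]-c[0],Pw[:,:,1]-c[1]);aa=np.degrees(np.arctan2(Pw[:,:,1]-c[1],Pw[:,:,0]-c[0]))%360
    m=(rr>.0475)&(rr<.0545)&(aa>148)&(aa<170);q=np.clip(G-45,0,None)*m;print('white',(aa*q).sum()/q.sum(),q.max())
E
python3 -c "
from ang import *
ang(cv2.imread('pics/t0.png'));ang(cv2.imread('pics/t12f.png'))"
```

```text
red n 19 ang 195.8465751096633 r 0.040602021780324335
white 158.46953785894613 114.0
red n 21 ang 169.34849364546614 r 0.03783074969130405
white 158.53348788822439 31.0
```

```bash
python3 -m pendant '[{"translation":[0,0,0],"angular":[0,0,-2],"hand":-1},{"translation":[0,0,0],"angular":[0,0,-2],"hand":-1},{"translation":[0,0,0],"angular":[0,0,-2],"hand":-1},{"translation":[0,0,0],"angular":[0,0,-2],"hand":-1},{"translation":[0,0,0],"angular":[0,0,0],"hand":-1},{"translation":[0,0,0],"angular":[0,0,0],"hand":-1}]'>/dev/null; python3 -c "
from ang import *;st()
s=r.read_state();e=R.from_quat(s['eef_rot']).as_matrix();print('yaw y',np.degrees(np.arctan2(e[1,1],e[0,1])))
a=r.camera('top')[:,:,::-1].copy();cv2.imwrite('pics/t13f.png',a);ang(a)"
python3 -m pendant '[{"translation":[0,0,0],"angular":[0,0,-1],"hand":-1},{"translation":[0,0,0],"angular":[0,0,-1],"hand":-1},{"translation":[0,0,0],"angular":[0,0,0],"hand":-1},{"translation":[0,0,0],"angular":[0,0,0],"hand":-1}]'>/dev/null; python3 -c "
from ang import *;st()
s=r.read_state();e=R.from_quat(s['eef_rot']).as_matrix();print('yaw y',np.degrees(np.arctan2(e[1,1],e[0,1])))
a=r.camera('top')[:,:,::-1].copy();b=r.camera('side')[:,:,::-1].copy();cv2.imwrite('pics/t14f.png',a);ang(a)
cv2.imwrite('pics/s14.png',np.hstack([cv2.resize(b[165:205,280:325],(450,400),interpolation=2),cv2.resize(a[185:225,245:280],(350,400),interpolation=2)]))
"
```

```text
t 11.8 p [0.5531 0.0422 0.0877] x [-0.  0. -1.] y [ 0.392 -0.92  -0.   ] F [-0.7  2.9 -2.6] T [0.74 0.4  0.11] w 0.0158 q [-0.9   0.39  0.9   1.83 -0.34  1.09 -1.04]
yaw y -66.89072526582017
red n 19 ang 163.00993157695848 r 0.0384030879316598
white 158.46355170390783 31.0
t 12.25 p [0.5531 0.0422 0.0877] x [ 0.  0. -1.] y [ 0.359 -0.933 -0.   ] F [-1.1  3.3 -1.6] T [1.12 0.48 0.16] w 0.0158 q [-0.91  0.39  0.91  1.83 -0.35  1.09 -1.07]
yaw y -68.97234623391164
red n 20 ang 159.22456379011632 r 0.03826552970276405
white 158.48199887065022 30.0
```

View pics/s14.png

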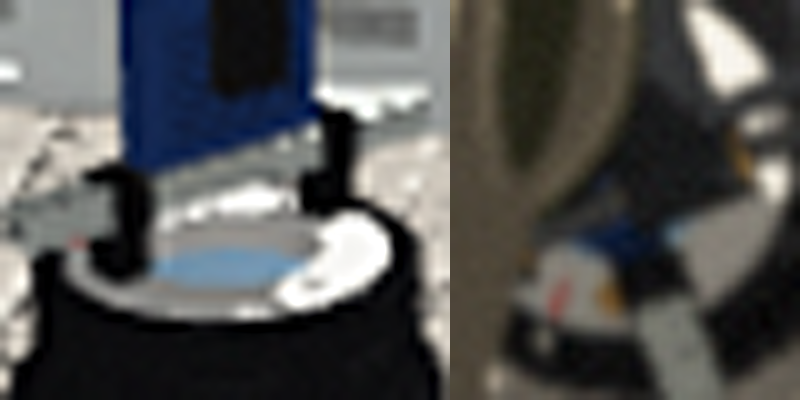

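```bash
for i in 1 2; do python3 -m pendant '[{"translation":[0,0,0],"angular":[0,0,-1],"hand":-1},{"translation":[0,0,0],"angular":[0,0,0],"hand":-1},{"translation":[0,0,0],"angular":[0,0,0],"hand":-1}]'>/dev/null; python3 -c "
from ang import *;st()
s=r.read_state();e=R.from_quat(s['eef_rot']).as_matrix();print('yaw y',np.degrees(np.arctan2(e[1,1],e[0,1])))
a=r.camera('top')[:,:,::-1].copy();ang(a)"; done
```

```text
t 12.65 p [0.5531 0.0422 0.0877] x [-0.  0. -1.] y [ 0.343 -0.939 -0.   ] F [-2.2  4.8 -1.5] T [1.29 0.48 0.43] w 0.0157 q [-0.91  0.39  0.92  1.83 -0.35  1.09 -1.09]
yaw y -69.96718184030676
red n 19 ang 160.22413778258561 r 0.038119337527462625
white 158.35057319193416 30.0
t 13.0 p [0.5532 0.0422 0.0877] x [ 0. -0. -1.] y [ 0.327 -0.945  0.   ] F [-1.3  4.8 -1.6] T [1.4  0.51 0.77] w 0.0161 q [-0.91  0.39  0.92  1.83 -0.35  1.09 -1.1 ]
yaw y -70.9252149931486
red n 20 ang 159.9854359595276 r 0.038132846894162443
white 158.3898099038319 31.0
```

Yaw torque climbs 0.16 → 0.43 → 0.77 N m while the mark stays put on the white line, so the ring is tight against its stop. I'll back off to centre the pins in the holes, then lift out.

```bash
python3 -m pendant '[{"translation":[0,0,0],"angular":[0,0,1.5],"hand":-1},{"translation":[0,0,0],"angular":[0,0,1.5],"hand":-1},{"translation":[0,0,0],"angular":[0,0,1.2],"hand":-1},{"translation":[0,0,0],"angular":[0,0,0],"hand":-1},{"translation":[0,0,0],"angular":[0,0,0],"hand":-1}]'>/dev/null; python3 -c "
from ang import *;st()
a=r.camera('top')[:,:,::-1].copy();ang(a)"
python3 -m pendant '[{"translation":[0,0,0.3],"angular":[0,0,0],"hand":-1},{"translation":[0,0,0.3],"angular":[0,0,0],"hand":-1},{"translation":[0,0,0.4],"angular":[0,0,0],"hand":-1},{"translation":[0,0,0],"angular":[0,0,0],"hand":-1}]'>/dev/null; python3 -c "
from ang import *;st()
a=r.camera('top')[:,:,::-1].copy();ang(a)"
```

```text
t 13.55 p [0.5532 0.0412 0.0877] x [ 0.    -0.001 -1.   ] y [ 0.393 -0.92   0.001] F [-0.5  0.2 -3.2] T [ 0.09  0.12 -0.01] w 0.0158 q [-0.9   0.39  0.9   1.83 -0.34  1.09 -1.04]
red n 24 ang 158.05396276277457 r 0.037619727154286464
white 158.5408209791013 29.0
t 14.0 p [0.5535 0.0418 0.0984] x [ 0.001  0.    -1.   ] y [ 0.394 -0.919  0.   ] F [-0.5 -0.8 -3.8] T [-0.11  0.11 -0.03] w 0.0156 q [-0.91  0.37  0.91  1.82 -0.33  1.11 -1.05]
red n 19 ang 159.5044910173839 r 0.03766772468745544
white 158.3883902153616 29.0
```

```bash
python3 -m pendant '[{"translation":[0,0,2],"angular":[0,0,0],"hand":-1},{"translation":[0,0,2],"angular":[0,0,0.6],"hand":-1},{"translation":[0,0,2],"angular":[0,0,0],"hand":-1},{"translation":[-1.22,-2.94,0],"angular":[0,0,0],"hand":-1},{"translation":[-1.22,-2.94,0],"angular":[0,0,0],"hand":-1},{"translation":[-1.22,-2.94,0],"angular":[0,0,0.5],"hand":-1},{"translation":[-1.22,-2.94,0],"angular":[0,0,0.5],"hand":-1},{"translation":[-1.22,-2.94,0],"angular":[0,0,0.5],"hand":-1},{"translation":[-1.22,-2.94,0],"angular":[0,0,0.5],"hand":-1},{"translation":[-1.22,-2.94,0],"angular":[0,0,0],"hand":-1},{"translation":[-1.22,-2.94,0],"angular":[0,0,0],"hand":-1},{"translation":[0,0,0],"angular":[0,0,0],"hand":-1},{"translation":[0,0,0],"angular":[0,0,0],"hand":-1}]'>/dev/null; python3 -c "
from ang import *;st()
s=r.read_state();e=R.from_quat(s['eef_rot']).as_matrix();print('yaw y',np.degrees(np.arctan2(e[1,1],e[0,1])))
print((np.array([.4556,-.1931,.0577])-s['ee_pos'])*100)
a=r.camera('top')[:,:,::-1].copy();ang(a);b=r.camera('side')[:,:,::-1].copy();cv2.imwrite('pics/t15f.png',a);cv2.imwrite('pics/s15f.png',b)
cv2.imwrite('pics/s15.png',cv2.resize(b[140:260,240:350],(550,600),interpolation=2))
cv2.imwrite('pics/t15.png',cv2.resize(a[175:230,230:295],(650,550),interpolation=2))
"
```

```text
t 15.35 p [ 0.4552 -0.1937  0.1577] x [ 0.     0.001 -1.   ] y [ 0.434 -0.901 -0.   ] F [ 0.2  0.1 -3.4] T [-0.02  0.1  -0.01] w 0.0159 q [-0.73  0.11  1.12  1.91 -0.11  1.19 -0.69]
yaw y -64.30308489455527
[ 0.03540732  0.05926958 -9.99846731]
red n 26 ang 174.6647997305291 r 0.04091623611612912
white 158.47462910178317 116.0
```

View pics/s15.png

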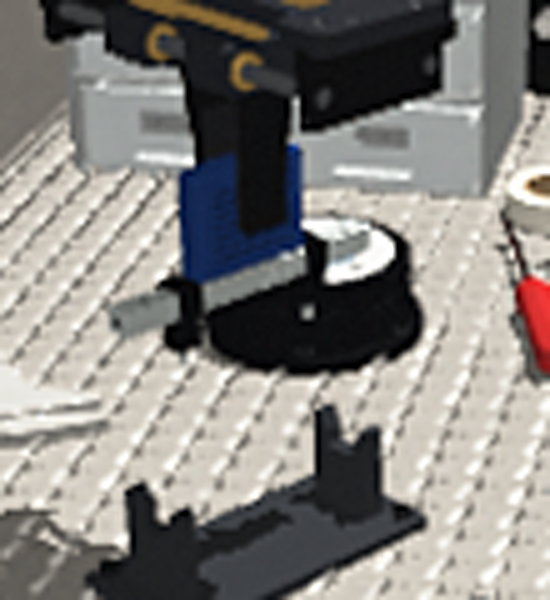

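View pics/t15.png

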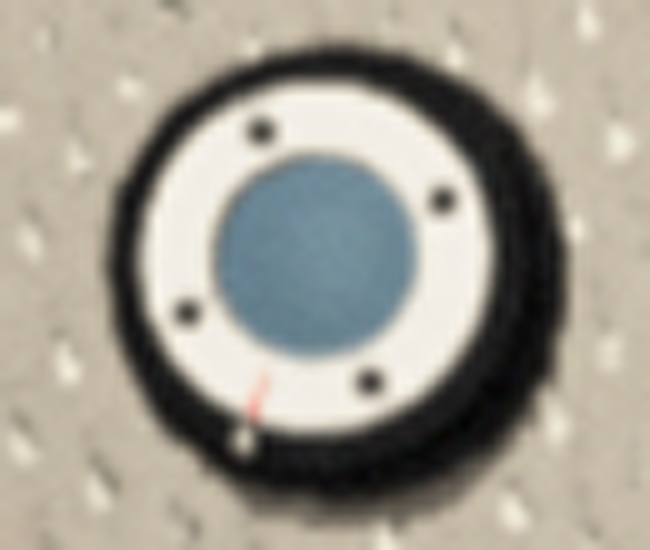

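Run:
```python
from meas import *
a=cv2.imread('pics/t15f.png')
c=np.array([.5534,.0421,.05])
g=[c+.036*np.array([np.cos(t),np.sin(t),0]) for t in np.radians(23.5+90*np.arange(4))]
H=holes(a,'top',g);m=H.mean(0);print(m,[round(np.degrees(np.arctan2(*(h-m)[1::-1]))%90,2) for h in H])
b=cv2.imread('pics/s15f.png')[130:255,230:350]
s6=cv2.resize(cv2.imread('pics/s6.png'),(120,125),interpolation=cv2.INTER_AREA)
cv2.imwrite('pics/cmp.png',np.hstack([cv2.resize(x[30:90,25:95],None,fx=5.5,fy=5.5,interpolation=2) for x in (s6,b)]))
```

```text
[0.5534856  0.04200119 0.05      ] [np.float64(23.35), np.float64(23.18), np.float64(23.45), np.float64(23.24)]
```

View pics/cmp.png

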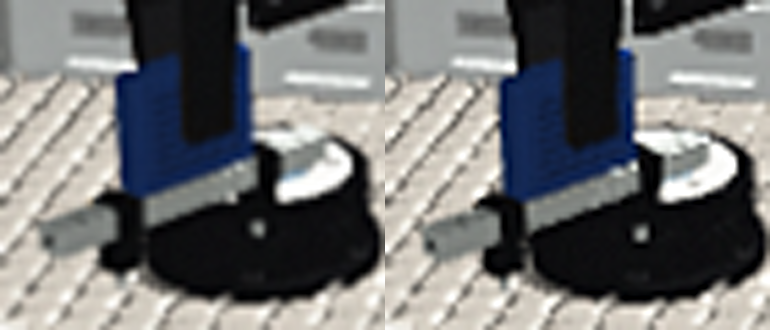

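```bash
python3 -m pendant '[{"translation":[0.04,0.06,-2],"angular":[0,0,0.1],"hand":-1},{"translation":[0,0,-3],"angular":[0,0,0],"hand":-1},{"translation":[0,0,-2],"angular":[0,0,0],"hand":-1},{"translation":[0,0,-1],"angular":[0,0,0],"hand":-1},{"translation":[0,0,-0.5],"angular":[0,0,0],"hand":-1},{"translation":[0,0,0],"angular":[0,0,0],"hand":-1},{"translation":[0,0,0],"angular":[0,0,0],"hand":-1}]'>/dev/null; python3 -c "
from h import *;st();print((np.array([.4556,-.1931,.0577])-r.read_state()['ee_pos'])*100)
save('side','s16.png',(180,255,250,350),6)"
```

```text
t 16.15 p [ 0.4566 -0.1927  0.0735] x [ 0.001 -0.    -1.   ] y [ 0.437 -0.899  0.001] F [ 0.6 -0.3 -3.5] T [-0.09  0.11 -0.01] w 0.0158 q [-0.62  0.28  1.05  2.   -0.29  1.02 -0.55]
[-0.10349408 -0.03701287 -1.58093235]
```

View pics/s16.png

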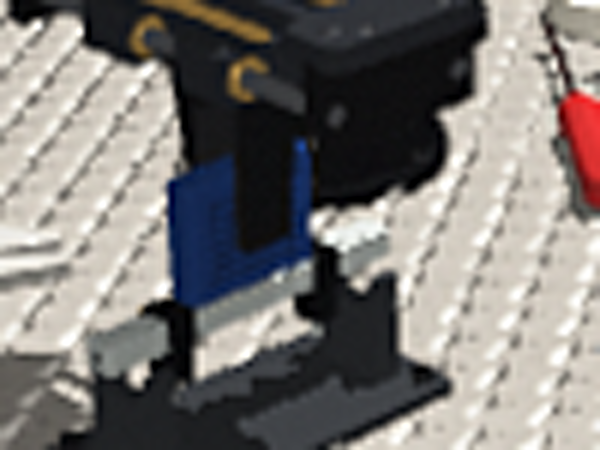

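Bar just entering the saddles, with no contact. I'll correct by (-1.0, -0.4) mm and lower the last 15 mm.

```bash
python3 -m pendant '[{"translation":[-0.1,-0.04,-0.3],"angular":[0,0,0.2],"hand":-1},{"translation":[0,0,-0.4],"angular":[0,0,0],"hand":-1},{"translation":[0,0,-0.4],"angular":[0,0,0],"hand":-1},{"translation":[0,0,0],"angular":[0,0,0],"hand":-1}]'>/dev/null; python3 -c "
from h import *;st();print((np.array([.4556,-.1931,.0577])-r.read_state()['ee_pos'])*100)"
python3 -m pendant '[{"translation":[0,0,-0.25],"angular":[0,0,0],"hand":-1},{"translation":[0,0,-0.1],"angular":[0,0,0],"hand":-1},{"translation":[0,0,0],"angular":[0,0,0],"hand":-1},{"translation":[0,0,0],"angular":[0,0,0],"hand":-1}]'>/dev/null; python3 -c "
from h import *;st()
save('side','s17.png',(180,255,250,350),6)"
```

```text
t 16.6 p [ 0.4546 -0.193   0.0611] x [-0.001 -0.    -1.   ] y [ 0.44  -0.898 -0.   ] F [-0.4  0.7 -3.4] T [-0.05  0.16  0.02] w 0.0158 q [-0.6   0.3   1.04  2.01 -0.31  1.   -0.52]
[ 0.10220246 -0.01374985 -0.34156831]
t 17.0 p [ 0.4549 -0.1931  0.0582] x [ 0. -0. -1.] y [ 0.44  -0.898  0.   ] F [ 0.5 -0.1 -3.7] T [-0.1   0.14  0.01] w 0.0154 q [-0.59  0.31  1.03  2.01 -0.32  0.99 -0.52]
```

View pics/s17.png

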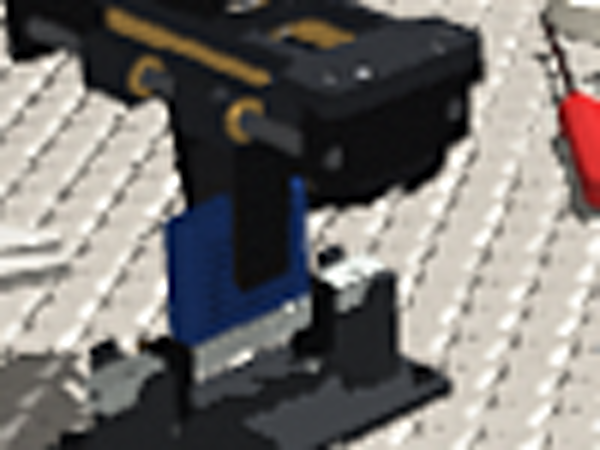

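```bash
python3 -m pendant '[{"translation":[0.03,0,-0.1],"angular":[0,0,0],"hand":-1},{"translation":[0,0,0],"angular":[0,0,0],"hand":-1}]'>/dev/null; python3 -c "
from h import *;st()"
python3 -m pendant '[{"translation":[0,0,-0.05],"angular":[0,0,0],"hand":-1},{"translation":[0,0,0],"angular":[0,0,0],"hand":-1}]'>/dev/null; python3 -c "
from h import *;st()"
```

```text
t 17.25 p [ 0.4553 -0.1932  0.0577] x [-0.  0. -1.] y [ 0.44  -0.898 -0.   ] F [-3.2  1.   6.3] T [ 0.33  1.02 -0.01] w 0.0155 q [-0.59  0.31  1.03  2.01 -0.32  0.99 -0.52]
t 17.45 p [ 0.4553 -0.1933  0.0576] x [ 0.     0.001 -1.   ] y [ 0.44  -0.898 -0.001] F [-6.9  2.7 14.8] T [ 0.6   1.69 -0.01] w 0.016 q [-0.59  0.31  1.03  2.01 -0.32  0.99 -0.52]
```

```bash
python3 -m pendant '[{"translation":[0,0,0.06],"angular":[0,0,0],"hand":-1},{"translation":[0,0,0],"angular":[0,0,0],"hand":-0.4},{"translation":[0,0,0],"angular":[0,0,0],"hand":0.1},{"translation":[0,0,0],"angular":[0,0,0],"hand":0.2},{"translation":[0,0,0],"angular":[0,0,0],"hand":0.2},{"translation":[0,0,0],"angular":[0,0,0],"hand":0.2},{"translation":[0,0,0],"angular":[0,0,0],"hand":0.2}]'>/dev/null; python3 -c "
from h import *;st()
save('side','s18.png',(180,255,250,350),6)"
```

```text
t 18.15 p [ 0.4552 -0.1931  0.0573] x [ 0. -0. -1.] y [ 0.44  -0.898  0.   ] F [-0.4 -0.3  0.3] T [-0.09  0.16 -0.01] w 0.0502 q [-0.59  0.31  1.03  2.01 -0.32  0.99 -0.52]
```

View pics/s18.png

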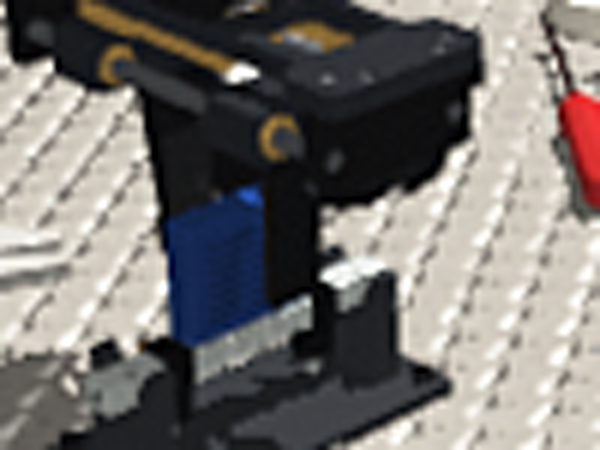

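Released and seated. I'll raise straight up, then move clear to the left for a final check.

```bash
python3 -m pendant '[{"translation":[0,0,1],"angular":[0,0,0],"hand":0.2},{"translation":[0,0,3],"angular":[0,0,0],"hand":0.2},{"translation":[0,0,4],"angular":[0,0,0],"hand":0.2},{"translation":[0,0,4],"angular":[0,0,0],"hand":0.2},{"translation":[0,0,4],"angular":[0,0,0],"hand":0.2},{"translation":[0,0,4],"angular":[0,0,0],"hand":0.2},{"translation":[0,0,2],"angular":[0,0,2],"hand":0.2},{"translation":[-0.7,4.3,0],"angular":[0,0,5.5],"hand":0.2},{"translation":[-0.7,4.3,0],"angular":[0,0,5.5],"hand":0.2},{"translation":[-0.7,4.3,0],"angular":[0,0,5.5],"hand":0.2},{"translation":[-0.7,4.3,0],"angular":[0,0,5.5],"hand":0.2},{"translation":[-0.7,4.3,0],"angular":[0,0,5.5],"hand":0.2},{"translation":[-0.7,4.3,0],"angular":[0,0,5.5],"hand":0.2},{"translation":[-0.7,4.3,0],"angular":[0,0,5.5],"hand":0.2},{"translation":[-0.7,4.3,0],"angular":[0,0,5.5],"hand":0.2},{"translation":[-2,3.7,0.5],"angular":[0,0,5.5],"hand":0.2},{"translation":[-2,3.7,0.5],"angular":[0,0,5.5],"hand":0.2},{"translation":[-2,3.7,0.5],"angular":[0,0,5.5],"hand":0.2},{"translation":[-2,3.7,0.5],"angular":[0,0,5.5],"hand":0.2},{"translation":[0,0,0],"angular":[0,0,0],"hand":0.2}]'>/dev/null
python3 - <<'E'
from fit import *
from meas import *
st()
a=r.camera('top')[:,:,::-1].copy();b=r.camera('side')[:,:,::-1].copy();cv2.imwrite('pics/t20.png',a);cv2.imwrite('pics/s20.png',b)
cv2.imwrite('pics/z20.png',np.hstack([cv2.resize(a[195:285,310:400],(400,400),interpolation=2),cv2.resize(b[195:280,240:340],(400,400),interpolation=2)]))
print(fitplate('top',a,215,335,45,40,[.4565,-.1947],np.radians(25.7),.05))
c=np.array([.5534,.0421,.05]);H=holes(a,'top',[c+.036*np.array([np.cos(t),np.sin(t),0]) for t in np.radians(23.5+90*np.arange(4))]);m=H.mean(0);print(m,[round(np.degrees(np.arctan2(*(h-m)[1::-1]))%90,2) for h in H])
E
```

```text
t 20.2 p [0.3162 0.303  0.298 ] x [ 0.001  0.    -1.   ] y [0.997 0.082 0.001] F [-0.  -0.2 -1. ] T [-0.02  0.02 -0.06] w 0.0524 q [-1.34 -0.16  0.42  1.79  0.07  1.5  -0.85]
([np.float64(0.4558108571872644), np.float64(-0.19401574766433055)], np.float64(25.94453865413077), np.float64(4.99942554940362))
[0.55349407 0.0419922  0.05      ] [np.float64(23.37), np.float64(23.13), np.float64(23.41), np.float64(23.23)]
```

View pics/t20.png

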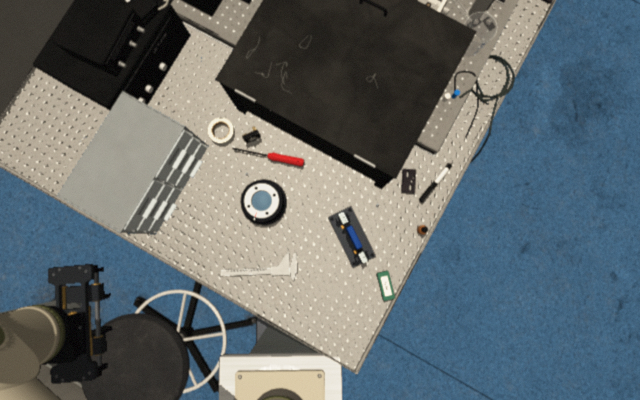

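View pics/z20.png

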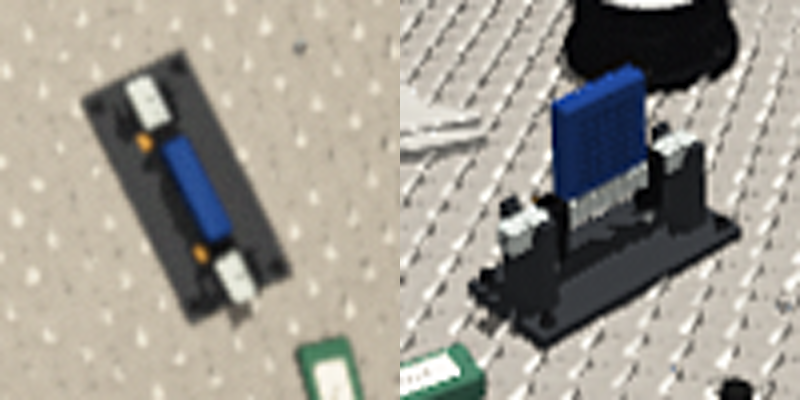

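```bash
python3 -c "
from bench import r
print(r.close_job())"
```

```text
the job is handed in; nothing more can be done
None
```

The retaining ring is tight, and the spanner is back in both saddles of its stand. I handed the job in at about 20 s of the 56 s allowed.

**Ring:** I set both pins into two opposite holes and turned the ring clockwise about 50°. The yaw torque then rose from 0.16 to 0.77 N m while the red mark stayed still, so it was against its stop. In the last picture the red mark lies on the white line. The hole positions put it within about 0.3° of the line (158.3° against 158.4°).

**Spanner:** It stands upright, about 1 mm and 0.3° from where it was found. The force reading showed it resting on the saddles before I let go.

**Glass and other things:** I saw no contact force while lowering the pins, which went about 8 mm into the 12 mm thick ring, so the glass should not have been touched. The other things look unmoved in the final picture, and the arm was clear of everything.

**One disagreement:** the gripper showed about 30 mm higher in the side picture than the reported TCP height implied. I set the grip height from the picture and took the pin height from how far the arm then moved. Engagement and seating agreed with this, but I did not find the cause.

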